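# Test push-to-lock stop switches on an indexing turntable

### The arm

A 6-joint arm with a two-finger parallel gripper is mounted at the origin on a cart in front of the work surface, level with it; the furniture and walls round the work are solid. World frame = base frame: x ahead of the robot, y to its left, z up, the work surface at z = 0. Lengths are in mm, angles in rad, forces in N, time in s.
With the tool pointing down it reaches from about 275 to 1000 mm from the base axis. Payload 8.4 kg.
Tool frame: the origin (TCP) lies at the very end of the fingers, on their centre line; the grasp point (between the pads) lies 19 mm behind it; z points along the fingers, y is the line along which they close (so a half turn about z gives the same grasp; the last joint's range is limited). The gripper opens to 85 mm and grips with 20 to 120 N. Pads are 22 mm wide; open, the fingers measure 114 mm over their backs; the gripper's body (76 mm by 85 mm) begins 54 mm behind the grasp point. The pads swing forward as they close: fully open they stand 13 mm farther back than shut.
Start: joints at [1.247, 0.353, 1.633, -0, 1.155, -0.002], TCP at [197.67, 592.92, 231.281] pointing down, gripper open.
Joint ranges: [-2.63, 2.63], [-0.92, 2.1], [0.06, 2.66], [-1.3, 4.44], [0, 2.69], [-3.02, 3.02]. Speed limits (rad/s): [2.22, 2.22, 2.79, 3.14, 3.14, 3.14].

### API

Orientations are given as [roll, pitch, yaw] about the fixed x, y, z axes, in that order (R = Rz(yaw) Ry(pitch) Rx(roll)).
In Python, from rig import r, vision gives the robot as it stands. The module is installed in compiled form; this text tells all that it offers.
- The arm moves only by the tool play_rows, never from a script. Its argument "steps" is a list of rows, each an object with "delta_pos": the shift along the tool's x, y, z in cm, a list of three; "yaw": the turn about the tool's z in rad; "jaw": the opening in per cent of the stroke, from 0 (shut) to 100 (fully open). A call has exactly 8 rows; each row is the pose to reach, as a shift and turn from the pose commanded when the call began, along the tool's axes at that moment; what a row does not reach only later rows make up. A row lasts 1/10 s, in which the tool goes at most 50 mm and 8.59 degrees, less where a joint would pass 70% of its speed; a pose out of reach is approached as far as the arm can. A call with a gripper value outside its range is refused whole. The fingers move at their own pace and stop on an object; "grip_force" is the grip in N (left out, the last holds). Time passes only in rows, so rows that repeat a pose let the fingers close, or fill a call up. It gives the time, the measured TCP pose, the force, the opening and the grip force at its end, in the units of the state.
- r.sense(): the state, without advancing time (a new reading comes with each control period).
- vision.grab_frame(name): name is "side" or "top"; returns (picture, depth): 480x640x3 uint8, red, green, blue; 480x640 float32, mm along the optical axis (not along the pixel's ray), 0 where there is no reading.
- vision.calibration(name): a dict with "mtx" (3x3 intrinsics, pixels), "k1" (the pictures are not rectified: a ray, as slopes to the right and down, at radius r is drawn at 1 + k1 r^2 times it, then the intrinsics apply), "extrinsics" (4x4, takes a point from camera to world coordinates). Camera axes: x right, y down, z forward; pixel columns grow to the right and rows downward; lengths in mm; the calibration is good to about 2 mm. A picture is of the moment at which its call begins. calibration takes no time and is no camera call.
- r.sign_off(): hands the job in; it is judged then, once.
Trained networks look in the newest picture that a camera, given by its name, has taken for a name from the list of things; names that differ only in an ending like _2 or _b are one class to them, and where a whole thing is asked for, a point or a joint stands for the part that bears it (a point fixed in the world has none). Each returns a list of dicts, best first, with "conf" (0 to 1); they miss things now and then, are a little off and sometimes report something else, mostly with a low value. They report only what shows in the picture. A call takes as long as a camera call.
- vision.cut_out(camera, thing): "region" (480x640 bool, what is visible of it) and "uv" ([column, row] in pixels, amid what is visible of it).
- vision.landmark_of(camera, thing): "uv" ([column, row] in pixels: a listed point, or the origin of a listed thing).
The state is a dict: "clock": time; "qpos": joint angles; "qvel": joint speeds; "joint_efforts": joint torques, N m; "eef_pos": TCP position; "tcp_rot": TCP orientation; "contact_force": force on the tool from outside, world axes, zero at the start; "wrist_torque": the same for the moment, N m; "opening": opening from 0.0 (shut) to 1.0 (fully open); "grasp_force": force on a finger pad.
Only numpy, scipy, OpenCV 4.12 (cv2) and the standard library are available. Lean on these libraries where they do the work, as an engineer would, in place of code of your own. Each camera call takes 0.05 s, during which the arm holds its last target. There are 200 camera calls.

### The job

Test every stop switch on the turntable: turn the table from stop to stop, by its posts, to bring each switch out from under the guard, and press its button fully down. Leave the switches whose button stays locked down standing on the table; stand those whose button springs back upright in the cardboard tray. Finish with the table clicked in at home, white mark at the red pointer, and leave the other things on the bench alone.

Things in the scene. Friction and masses are not known exactly. Their poses are not given: they have to be found in the camera images.
- turntable: Fixed indexing turntable: grey pedestal under a 224 mm blue disc that turns about the body's z axis; origin on the axis at bench level; disc top 92 mm above it. Loading side = the body's own -x side, open above. A clear guard sheet (yellow front edge, at x = -14 mm; reaches x 128, y -100..100 mm; 162 to 166 mm up) covers the rest; switches pass beneath it.
- disc (a joint): Turntable disc angle, rad, counterclockwise from above, turns endlessly. Stops (spring detents) at every quarter turn, 0 = home; within about 20 degrees of a stop it pulls itself in; about 2 N at a post turns it. At 0, four black pads lie in the turntable frame at 62 mm from the axis at 180, 270, 0, 90 degrees.
- white_mark (a point): White mark on the disc's rim, 108 mm from the axis, at the level of the disc's top; opposite the red pointer when the disc is home. Four steel posts to turn the disc by, 14 mm thick, 45 mm tall, stand on the disc 98 mm from the axis, at 45, 135, 225 and 315 degrees from this mark.
- pointer (a point): Tip of the fixed red pointer, just under the disc's rim in the middle of the loading side (108 mm from the axis).
- carton: Loose brown open cardboard tray, 128 (x) x 222 (y) x 44 (z) mm outside, walls and floor 4 mm; origin under its centre, on the bench. Place for failed switches; three fit in a row along y.
- grit_pot: Bystander: grey round pot with a white lid, 72 mm wide, 38 mm high, on the bench left of the turntable. Mind the solid black lamp over it (fixed; x, y, z in m): an upright joint at x 0.34 to 0.37, y -0.05 to 0.08, z 0.23 to 0.48, and its head to the left at x 0.39 to 0.45, y 0.28 to 0.70, z 0.45 to 0.57: when coming from the left, swing in above them.
- oak_block: Bystander: plain pale wood block, 40 x 70 x 28 mm, lying on the bench between the robot and the turntable.
- switch_1: Yellow push-to-lock stop switch, 60 (x) x 36 (y) x 42 (z) mm, 0.32 kg, origin under its centre. On its top: a red mushroom button, 28 mm wide, centred at x = +9 mm, its top 62 mm above the origin when out; a blue tell-tale pin, 10 mm wide, at x = -20 mm, flush at first. May be absent.
- switch_1_button (a joint): Button of switch_1: 0 = out, 0.012 m = fully pressed down. About 6 N presses it; the stop at the bottom is hard. A sound one stays down by itself, at 0.010 to 0.012; a failed one springs back to 0 when let go.
- switch_1_pin (a joint): Tell-tale pin of switch_1: 0 = flush; rises to 0.014 m when the button is pressed fully down, and stays up for good: it shows that the switch has been tested.
- switch_2: Yellow push-to-lock stop switch, 60 (x) x 36 (y) x 42 (z) mm, 0.32 kg, origin under its centre. On its top: a red mushroom button, 28 mm wide, centred at x = +9 mm, its top 62 mm above the origin when out; a blue tell-tale pin, 10 mm wide, at x = -20 mm, flush at first. May be absent.
- switch_2_button (a joint): Button of switch_2: 0 = out, 0.012 m = fully pressed down. About 6 N presses it; the stop at the bottom is hard. A sound one stays down by itself, at 0.010 to 0.012; a failed one springs back to 0 when let go.
- switch_2_pin (a joint): Tell-tale pin of switch_2: 0 = flush; rises to 0.014 m when the button is pressed fully down, and stays up for good: it shows that the switch has been tested.
- switch_3: Yellow push-to-lock stop switch, 60 (x) x 36 (y) x 42 (z) mm, 0.32 kg, origin under its centre. On its top: a red mushroom button, 28 mm wide, centred at x = +9 mm, its top 62 mm above the origin when out; a blue tell-tale pin, 10 mm wide, at x = -20 mm, flush at first. May be absent.
- switch_3_button (a joint): Button of switch_3: 0 = out, 0.012 m = fully pressed down. About 6 N presses it; the stop at the bottom is hard. A sound one stays down by itself, at 0.010 to 0.012; a failed one springs back to 0 when let go.
- switch_3_pin (a joint): Tell-tale pin of switch_3: 0 = flush; rises to 0.014 m when the button is pressed fully down, and stays up for good: it shows that the switch has been tested.
- switch_4: Yellow push-to-lock stop switch, 60 (x) x 36 (y) x 42 (z) mm, 0.32 kg, origin under its centre. On its top: a red mushroom button, 28 mm wide, centred at x = +9 mm, its top 62 mm above the origin when out; a blue tell-tale pin, 10 mm wide, at x = -20 mm, flush at first. May be absent.
- switch_4_button (a joint): Button of switch_4: 0 = out, 0.012 m = fully pressed down. About 6 N presses it; the stop at the bottom is hard. A sound one stays down by itself, at 0.010 to 0.012; a failed one springs back to 0 when let go.
- switch_4_pin (a joint): Tell-tale pin of switch_4: 0 = flush; rises to 0.014 m when the button is pressed fully down, and stays up for good: it shows that the switch has been tested.

How it is judged (in metres and radians):
At the end, for the whole second after the job is handed in: Every switch present has its tell-tale pin up (over 8 mm) and is upright at rest; locked ones (button over 8 mm down) stand on the disc, sprung-back ones (under 4 mm) on the carton's floor inside its walls; white mark within 11 mm of the pointer (value of joint each of switch_1_pin, switch_2_pin, switch_3_pin, switch_4_pin above 0.008 m and angle between each of switch_1, switch_2, switch_3, switch_4's own z axis and vertical below 0.2 rad and linear speed of each of switch_1, switch_2, switch_3, switch_4 below 0.02 m/s and ((value of joint switch_1_button above 0.008 m and horizontal distance between switch_1 and turntable below 0.11 m and z of switch_1 in the frame of turntable between 0.085 and 0.1 m) or (value of joint switch_1_button below 0.004 m and x of switch_1 in the frame of carton between -0.055 and 0.055 m and y of switch_1 in the frame of carton between -0.102 and 0.102 m and z of switch_1 in the frame of carton below 0.015 m)) and ((value of joint switch_2_button above 0.008 m and horizontal distance between switch_2 and turntable below 0.11 m and z of switch_2 in the frame of turntable between 0.085 and 0.1 m) or (value of joint switch_2_button below 0.004 m and x of switch_2 in the frame of carton between -0.055 and 0.055 m and y of switch_2 in the frame of carton between -0.102 and 0.102 m and z of switch_2 in the frame of carton below 0.015 m)) and ((value of joint switch_3_button above 0.008 m and horizontal distance between switch_3 and turntable below 0.11 m and z of switch_3 in the frame of turntable between 0.085 and 0.1 m) or (value of joint switch_3_button below 0.004 m and x of switch_3 in the frame of carton between -0.055 and 0.055 m and y of switch_3 in the frame of carton between -0.102 and 0.102 m and z of switch_3 in the frame of carton below 0.015 m)) and ((value of joint switch_4_button above 0.008 m and horizontal distance between switch_4 and turntable below 0.11 m and z of switch_4 in the frame of turntable between 0.085 and 0.1 m) or (value of joint switch_4_button below 0.004 m and x of switch_4 in the frame of carton between -0.055 and 0.055 m and y of switch_4 in the frame of carton between -0.102 and 0.102 m and z of switch_4 in the frame of carton below 0.015 m)) and horizontal distance between white_mark and pointer below 0.011 m and angle between carton's own z axis and vertical below 0.1 rad); the robot touches nothing.
It fails at once if the pot or the wood block is pushed more than 50 mm away (distance of any of grit_pot, oak_block from where it was at the start of the episode above 0.05 m).
Of switch_1, switch_2, switch_3, switch_4 only 3 to 4 are there at a start; the rules pass over those that are not, and their reading is None.
At some moment in a run one of carton may be knocked a few centimetres aside while the robot is not near it.
Once in a run the grip may slacken for a moment while it holds something.
It also fails if it takes over 210 s, if anything falls off the work surface, if the arm or the gripper's body presses on something with over 40 N, if the wrist force passes 120 N, or if a joint passes its speed limit or range.

## Working session

There is one attempt and no reset: what is moved stays moved. The work goes in short steps, Python scripts to look and compute and a tool call to move; the robot and the scene stay as the last step left them, time stands still between calls to the robot, and variables do not carry over. Pictures are saved under pics/ and viewed, at most 14 in all, crops included, and the job is handed in when it is done.

Besides the shell and the picture viewer there is one more tool, called after "Call:" in YAML: its name, and indented under it one key for each argument. play_rows: Moves the arm, as the interface text tells. Its arguments: {"type":"object","properties":{"steps":{"type":"array"},"grip_force":{"type":"number"}},"required":["steps"]}

```bash
mkdir -p pics; cat > h.py <<'E'
import numpy as np, cv2
from rig import r, vision
def px2w(cam,uv,z=None,depth=None):
    c=vision.calibration(cam);K=np.array(c["mtx"]);T=np.array(c["extrinsics"]);k=c["k1"]
    p=cv2.undistortPoints(np.array(uv,float).reshape(-1,1,2),K,np.array([k,0,0,0.]))[:,0]
    d=np.c_[p,np.ones(len(p))]
    if depth is not None: return (d*np.array(depth).reshape(-1,1))@T[:3,:3].T+T[:3,3]
    w=d@T[:3,:3].T
    return T[:3,3]+w*((z-T[2,3])/w[:,2:3])
def cloud(cam,D):
    v,u=np.mgrid[0:480,0:640]
    P=px2w(cam,np.c_[u.ravel(),v.ravel()],depth=D.ravel()).reshape(480,640,3)
    P[D<=0]=np.nan
    return P
def save(n,im,s=1): cv2.imwrite(f"pics/{n}.png",cv2.resize(im[...,::-1],None,fx=s,fy=s))
E
python3 - <<'E'
from h import *
s=r.sense();print({k:np.round(v,3) for k,v in s.items()})
for c in("top","side"):
    im,D=vision.grab_frame(c);save(c+"0",im);np.save(f"/tmp/{c}.npy",D)
    T=np.array(vision.calibration(c)["extrinsics"]);print(c,T.round(2).tolist(),vision.calibration(c)["mtx"],vision.calibration(c)["k1"])
    for t in("turntable","carton","grit_pot","oak_block","switch_1","white_mark","pointer"):
        for o in vision.landmark_of(c,t)[:5]:
            print(c,t,round(o["conf"],2),np.round(o["uv"],1))
E
```

```text
{'clock': np.float64(0.0), 'qpos': array([ 1.247,  0.354,  1.634,  0.   ,  1.155, -0.002]), 'qvel': array([-0.   ,  0.   , -0.002,  0.002, -0.001,  0.001]), 'joint_efforts': array([ 2.0000e-03, -6.0525e+01, -3.4206e+01,  0.0000e+00,  9.0000e-03,
        0.0000e+00]), 'eef_pos': array([197.494, 592.455, 230.532]), 'tcp_rot': array([-3.14, -0.  ,  2.82]), 'contact_force': array([-0.504,  0.101,  0.852]), 'wrist_torque': array([-0.019, -0.004,  0.061]), 'grasp_force': np.float64(0.0), 'opening': np.float64(1.002)}
top [[-0.02, -0.99, 0.14, 351.07], [-1.0, 0.02, -0.0, -120.65], [0.0, -0.14, -0.99, 960.85], [0.0, 0.0, 0.0, 1.0]] [[471.29594565   0.         314.80793305]
 [  0.         471.29594565 245.12700808]
 [  0.           0.           1.        ]] 0.03532785835856938
top carton 0.57 [413.8 216.2]
top grit_pot 0.66 [206.4 303.8]
top oak_block 0.79 [377.7 299.3]
top switch_1 0.71 [338.3 254.6]
top switch_1 0.56 [299.5 230.1]
top white_mark 0.78 [357.6 245.3]
top pointer 0.83 [361.8 247.1]
side [[0.33, -0.42, 0.84, -268.07], [-0.94, -0.13, 0.31, -384.79], [-0.02, -0.9, -0.44, 480.21], [0.0, 0.0, 0.0, 1.0]] [[455.39768351   0.         314.03862749]
 [  0.         455.39768351 243.02454927]
 [  0.           0.           1.        ]] -0.11887821545109938
side turntable 0.67 [305.8 288.5]
side carton 0.59 [427.1 279.5]
side grit_pot 0.63 [196.9 291.1]
side oak_block 0.88 [364.1 322.6]
side switch_1 0.97 [295.4 262.4]
side switch_1 0.73 [337.4 249.3]
side switch_1 0.7 [274.5 246. ]
side switch_1 0.48 [312.7 236.3]
side white_mark 0.73 [362.  248.1]
side pointer 0.97 [363.2 249.4]
```

View pics/top0.png

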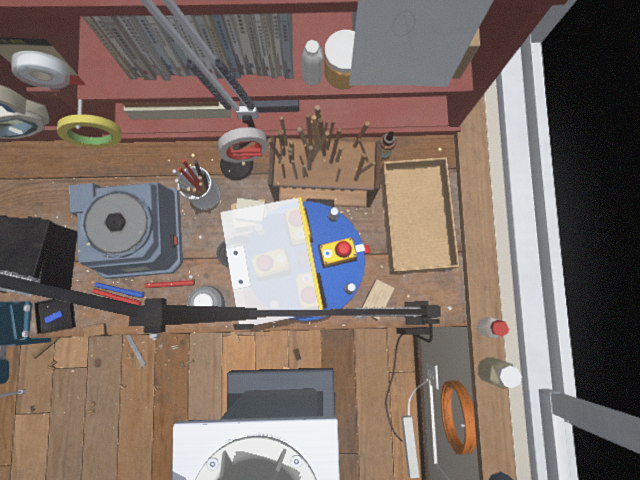

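View pics/side0.png

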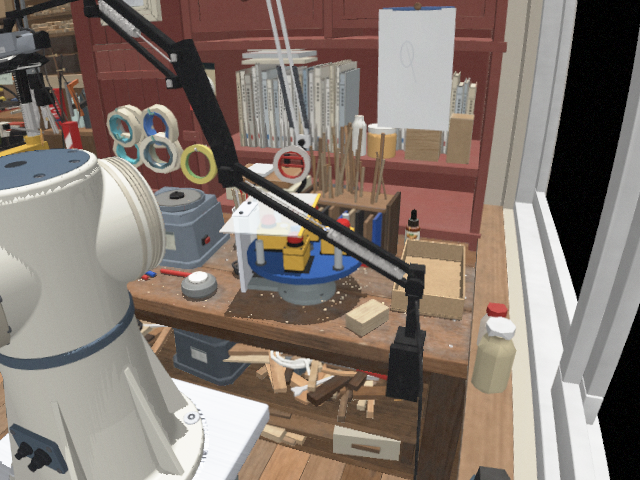

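```bash
cat > loc.py <<'E'
from h import *
E
python3 - <<'E'
from h import *
D=np.load("/tmp/top.npy");P=cloud("top",D);S=cloud("side",np.load("/tmp/side.npy"))
print("pointer",px2w("top",[[361.8,247.1]],z=90),px2w("side",[[363.2,249.4]],z=90))
print("mark",px2w("top",[[357.6,245.3]],z=92),px2w("side",[[362,248.1]],z=92))
im=cv2.imread("pics/top0.png");hsv=cv2.cvtColor(im,cv2.COLOR_BGR2HSV)
# blue disc
m=(hsv[...,0]>105)&(hsv[...,0]<125)&(hsv[...,1]>180)&(abs(P[...,2]-92)<12)
pts=P[m];print("blue",len(pts),pts.min(0),pts.max(0),np.median(pts,0))
# outer edge circle fit
from scipy.optimize import least_squares
cs,_=cv2.findContours(m.astype(np.uint8),0,1);c=max(cs,key=cv2.contourArea)[:,0]
w=px2w("top",c,z=92)
c0=np.array([np.nan]*2)
f=lambda q:np.hypot(w[:,0]-q[0],w[:,1]-q[1])-112
q=least_squares(f,[520,-100],loss="cauchy",f_scale=2).x;print("center",q,"inl",(abs(f(q))<2).sum(),len(w))
for n,uv in dict(post1=(334,213),post2=(351,287),btn=(344,249)).items():print(n,P[uv[1],uv[0]])
# carton bbox
for n,uv in {"c1":(387,163),"c2":(447,160),"c3":(456,267),"c4":(392,272),"floor":(420,215)}.items():
    print(n,P[uv[1],uv[0]],px2w("top",[uv],z=44))
print("oak",P[298,378],"pot",P[300,205])
# lamp points
for uv in [(60,295),(100,303),(140,315),(155,318),(200,313),(250,314),(300,313),(350,313),(400,312),(425,313),(430,330),(40,250),(147,275)]:print(uv,P[uv[1],uv[0]].round())
print("side lamp")
for uv in [(120,22),(150,35),(183,50),(200,100),(225,172),(260,195),(300,215),(350,245),(390,268),(413,280),(413,305)]:print(uv,S[uv[1],uv[0]].round())
E
```

```text
pointer [[ 472.32293786 -211.55849894   90.        ]] [[ 481.31894805 -211.65402884   90.        ]]
mark [[ 475.62100559 -203.66724165   92.        ]] [[ 482.06318962 -209.083151     92.        ]]Traceback (most recent call last):
  File "<stdin>", line 8, in <module>
    return umr_minimum(a, axis, None, out, keepdims, initial, where)
ValueError: zero-size array to reduction operation minimum which has no identity
```

```bash
python3 - <<'E'
from h import *
D=np.load("/tmp/top.npy");P=cloud("top",D);S=cloud("side",np.load("/tmp/side.npy"))
im=cv2.imread("pics/top0.png");hsv=cv2.cvtColor(im,cv2.COLOR_BGR2HSV)
print("disc px",hsv[220,345],P[220,345],hsv[270,350],P[270,350], D[270,350])
print(px2w("top",[[500,400],[100,200]],depth=[900,900]))
for n,uv in dict(post1=(334,213),post2=(351,287),btn=(344,249)).items():print(n,P[uv[1],uv[0]])
for n,uv in {"c1":(387,163),"c2":(447,160),"c3":(456,267),"c4":(392,272),"floor":(420,215)}.items():
    print(n,P[uv[1],uv[0]],px2w("top",[uv],z=44))
print("oak",P[298,378],"pot",P[300,205])
for uv in [(60,295),(100,303),(140,315),(155,318),(200,313),(250,314),(300,313),(350,313),(400,312),(425,313),(430,330),(40,250),(147,275)]:print(uv,P[uv[1],uv[0]].round())
print("side lamp")
for uv in [(120,22),(150,35),(183,50),(200,100),(225,172),(260,195),(300,215),(350,245),(390,268),(413,280),(413,305)]:print(uv,S[uv[1],uv[0]].round())
E
```

```text
disc px [110 152 200] [ 524.47617953 -181.94816335   90.46851826] [110 153 207] [ 430.1088468  -188.08878987   89.27162461] 874.10266
[[ 182.50006722 -467.27305104   28.02632057]
 [ 575.7580543   280.83198744   82.55499409]]
post1 [ 528.46024634 -159.49892773  136.73520088]
post2 [ 396.00896941 -185.02149049  137.63877805]
btn [ 460.81747133 -173.99888386  154.28554777]
c1 [ 649.51584721 -274.2075309    40.56075235] [[ 648.4004924 -273.6336569   44.       ]]
c2 [ 6.65651607e+02 -4.07309217e+02  3.07338052e-01] [[ 651.34182034 -394.26969365   44.        ]]
c3 [ 435.70507262 -399.83322607   37.58503613] [[ 435.11698177 -397.8934068    44.        ]]
c4 [ 429.99607991 -276.48127972   24.19550324] [[ 428.32717001 -273.18635681   44.        ]]
floor [ 548.28127537 -343.25302559    4.16298002] [[ 540.06905357 -333.98360132   44.        ]]
oak [ 379.08027841 -245.45676809   30.93159039] pot [383.44197886  91.49222292  38.20765283]
(60, 295) [376. 125. 497.]
(100, 303) [368.  95. 480.]
(140, 315) [355.  61. 463.]
(155, 318) [351.  44. 466.]
(200, 313) [356.  13. 403.]
(250, 314) [353. -28. 278.]
(300, 313) [353. -99. 246.]
(350, 313) [ 351. -177.  204.]
(400, 312) [ 351. -264.  162.]
(425, 313) [ 348. -309.  144.]
(430, 330) [ 316. -337.   58.]
(40, 250) [476. 360. 129.]
(147, 275) [437. 214.  11.]
side lamp
(120, 22) [387. 190. 501.]
(150, 35) [368. 116. 477.]
(183, 50) [343.  39. 453.]
(200, 100) [345.  19. 378.]
(225, 172) [333. -20. 270.]
(260, 195) [349. -71. 230.]
(300, 215) [ 438. -103.  164.]
(350, 245) [ 344. -222.  166.]
(390, 268) [ 343. -287.  136.]
(413, 280) [ 331. -325.  128.]
(413, 305) [ 343. -327.   76.]
```

```bash
cat >> h.py <<'E'
from scipy.optimize import least_squares
def table(im,P):
    hsv=cv2.cvtColor(im,cv2.COLOR_RGB2HSV)
    m=(hsv[...,0]>105)&(hsv[...,0]<118)&(hsv[...,1]>130)&(abs(P[...,2]-91)<8)
    w=P[m]; hull=cv2.convexHull(w[:,:2].astype(np.float32))[:,0]
    f=lambda q:np.hypot(hull[:,0]-q[0],hull[:,1]-q[1])-111.5
    q=least_squares(f,[455,-104],loss="cauchy",f_scale=1.5).x
    near=np.hypot(P[...,0]-q[0],P[...,1]-q[1])
    pm=(abs(P[...,2]-137)<6)&(near>80)&(near<115)&(hsv[...,1]<70)
    n,l,st,ce=cv2.connectedComponentsWithStats(pm.astype(np.uint8))
    posts=[P[l==i].mean(0) for i in range(1,n) if st[i,4]>15]
    return q,(abs(f(q))<2).sum(),len(hull),posts
def rect(P,mask,zlo,zhi):
    m=mask&(P[...,2]>zlo)&(P[...,2]<zhi); w=P[m]
    return cv2.minAreaRect(w[:,:2].astype(np.float32)),len(w),np.median(w[:,2]) if len(w) else 0
E
python3 - <<'E'
from h import *
im,D=vision.grab_frame("top");P=cloud("top",D)
print(table(im,P))
si,SD=vision.grab_frame("side");S=cloud("side",SD)
for c,Q,I in(("top",P,im),("side",S,si)):
    for t in("switch_1","carton","switch_1_button","white_mark"):
        for o in vision.cut_out(c,t)[:5]:
            g=o["region"];w=Q[g];w=w[~np.isnan(w[:,0])]
            print(c,t,round(o["conf"],2),np.round(o["uv"]),g.sum(),np.median(w,0).round(1))
            if t=="switch_1":
                h=cv2.cvtColor(I,cv2.COLOR_RGB2HSV);y=g&(h[...,0]>18)&(h[...,0]<32)&(h[...,1]>120)
                if y.any():print("   ",rect(Q,y,126,142))
            if t=="carton" and c=="top":print("   ",rect(Q,g,34,54),rect(Q,g,-5,60))
for t in("switch_1","white_mark","pointer"):
    for c in("top","side"):print(t,c,[(round(o["conf"],2),px2w(c,[o["uv"]],z=92).round()[0].tolist()) for o in vision.landmark_of(c,t)])
b=P[260:330,225:450];m=(b[...,0]>320)&(b[...,0]<380)&(b[...,2]>100);w=b[m]
for y in range(-340,120,40):
    k=abs(w[:,1]-y)<8
    if k.any():print("lamp y",y,w[k][:,0].min().round(),w[k][:,0].max().round(),w[k][:,2].min().round(),w[k][:,2].max().round())
E
```

```text
(array([ 451.71127287, -102.53164391]), np.int64(29), 31, [array([ 531.27274699, -158.83330715,  136.21151727]), array([ 395.33788702, -184.14714235,  136.6355472 ])])
top switch_1 0.71 [339. 253.] 721 [ 457.3 -162.4  134.5]
    (((460.38671875, -163.26016235351562), (35.52753448486328, 58.24264144897461), 12.24370002746582), 339, np.float64(133.85503412887044))
top switch_1 0.5 [312. 234.] 27 [ 497.9 -112.4  133.1]
    (((499.5769348144531, -112.37744903564453), (25.83250617980957, 2.8292276859283447), 9.91362190246582), 22, np.float64(133.10857385034046))
top carton 0.74 [418. 213.] 7698 [ 547.5 -339.6    4.7]
    (((544.6264038085938, -334.7209167480469), (224.16436767578125, 130.6846466064453), 2.622039556503296), 984, np.float64(42.88484721002902)) (((552.8946533203125, -339.91107177734375), (242.00025939941406, 143.44308471679688), 3.2264013290405273), 7668, np.float64(4.726679391606922))
top switch_1_button 0.5 [378. 295.] 646 [ 382.9 -245.7   27.7]
top white_mark 0.18 [333. 265.] 3676 [ 444.9 -156.    92.1]
side switch_1 0.96 [294. 253.] 843 [ 367.4 -121.7  122.1]
    (((391.
[... 858 characters left out ...]
[509.0, -96.0, 92.0])]
switch_1 side [(0.84, [461.0, -169.0, 92.0]), (0.56, [394.0, -106.0, 92.0]), (0.47, [503.0, -98.0, 92.0])]
white_mark top [(0.92, [481.0, -213.0, 92.0])]
white_mark side [(0.96, [480.0, -209.0, 92.0])]
pointer top [(0.95, [471.0, -208.0, 92.0]), (0.32, [476.0, -209.0, 92.0])]
pointer side [(0.64, [474.0, -217.0, 92.0])]
lamp y -340 330.0 362.0 109.0 144.0
lamp y -300 343.0 359.0 128.0 153.0
lamp y -260 344.0 360.0 141.0 171.0
lamp y -220 344.0 360.0 164.0 190.0
lamp y -180 345.0 361.0 175.0 210.0
lamp y -140 348.0 359.0 164.0 229.0
lamp y -100 348.0 380.0 162.0 250.0
lamp y -60 343.0 379.0 162.0 268.0
lamp y -20 332.0 380.0 161.0 337.0
lamp y 20 373.0 379.0 163.0 166.0
```

```bash
cat >> h.py <<'E'
C=np.array([451.5,-103.]);TH=np.radians(100)
def b2w(bx,by): c,s=np.cos(TH),np.sin(TH);return C+[c*bx-s*by,s*bx+c*by]
def w2b(x,y): c,s=np.cos(TH),np.sin(TH);d=np.array([x,y])-C;return np.array([c*d[0]+s*d[1],-s*d[0]+c*d[1]])
def plan(wps,start=None,step=47,astep=8.0,jaw=None):
    """wps: list of (x,y,z,psi_deg,jaw[,step]) world; prints calls of 8 rows"""
    if start is None:
        s=r.sense();start=[*s["eef_pos"],np.degrees(s["tcp_rot"][2])]
    cur=np.array(start[:4],float);seq=[]
    for w in wps:
        t=np.array(w[:4],float);st=w[5] if len(w)>5 else step
        d=t-cur;d[3]=(d[3]+180)%360-180
        n=max(1,int(np.ceil(max(np.linalg.norm(d[:3])/st,abs(d[3])/astep))))
        for i in range(1,n+1):seq.append((cur+d*i/n,w[4]))
        cur=cur+d
    while len(seq)%8:seq.append(seq[-1])
    base=np.array(start[:4],float)
    for k in range(0,len(seq),8):
        a=np.radians(base[3]);ex=np.array([np.cos(a),np.sin(a)]);ey=np.array([np.sin(a),-np.cos(a)])
        out=[]
        for q,j in seq[k:k+8]:
            d=q-base
            out.append('{"delta_pos":[%.2f,%.2f,%.2f],"yaw":%.3f,"jaw":%g}'%(d[:2]@ex/10,d[:2]@ey/10,-d[2]/10,-np.radians((d[3]+180)%360-180),j))
        print("["+",".join(out)+"]");base=seq[k+7][0]
E
python3 - <<'E'
from h import *
def cyl(R,az,z,psi,j): a=np.radians(az);return (R*np.cos(a),R*np.sin(a),z,psi,j)
w=b2w(-70,0);print(w)
plan([cyl(480,71.6,500,161.5,0),cyl(330,71.6,570,161.5,0),cyl(320,40,570,130,0),cyl(320,10,570,100,0),cyl(320,-20,570,100,0),(w[0],w[1],350,100,0),(w[0],w[1],200,100,0)])
E
```

```text
[ 463.65537244 -171.93654271]
[{"delta_pos":[0.00,-2.07,-3.84],"yaw":0.000,"jaw":0},{"delta_pos":[0.01,-4.14,-7.68],"yaw":0.000,"jaw":0},{"delta_pos":[0.01,-6.21,-11.52],"yaw":0.000,"jaw":0},{"delta_pos":[0.02,-8.28,-15.36],"yaw":0.001,"jaw":0},{"delta_pos":[0.02,-10.36,-19.19],"yaw":0.001,"jaw":0},{"delta_pos":[0.03,-12.43,-23.03],"yaw":0.001,"jaw":0},{"delta_pos":[0.03,-14.50,-26.87],"yaw":0.001,"jaw":0},{"delta_pos":[0.03,-18.25,-28.62],"yaw":0.001,"jaw":0}]
[{"delta_pos":[-0.01,-3.75,-1.75],"yaw":-0.000,"jaw":0},{"delta_pos":[-0.01,-7.50,-3.50],"yaw":-0.000,"jaw":0},{"delta_pos":[-0.02,-11.25,-5.25],"yaw":-0.000,"jaw":0},{"delta_pos":[-4.21,-12.68,-5.25],"yaw":0.137,"jaw":0},{"delta_pos":[-8.41,-14.11,-5.25],"yaw":0.275,"jaw":0},{"delta_pos":[-12.60,-15.54,-5.25],"yaw":0.412,"jaw":0},{"delta_pos":[-16.80,-16.97,-5.25],"yaw":0.550,"jaw":0},{"delta_pos":[-19.65,-19.97,-5.25],"yaw":0.681,"jaw":0}]
[{"delta_pos":[-4.11,-0.54,-0.00],"yaw":0.131,"jaw":0},{"delta_pos":[-8.21,-1.08,-0.00],"yaw":0.262,"jaw":0},{"delta_pos":[-12.32,-1.62,-0.00],"yaw":0.393,"jaw":0},{"delta_pos":[-15.60,-4.
[... 405 characters left out ...]
jaw":0},{"delta_pos":[-5.99,9.98,14.67],"yaw":-0.000,"jaw":0},{"delta_pos":[-7.49,12.47,18.33],"yaw":-0.000,"jaw":0},{"delta_pos":[-7.49,12.47,22.08],"yaw":-0.000,"jaw":0},{"delta_pos":[-7.49,12.47,25.83],"yaw":-0.000,"jaw":0},{"delta_pos":[-7.49,12.47,29.58],"yaw":-0.000,"jaw":0}]
[{"delta_pos":[0.00,0.00,3.75],"yaw":-0.000,"jaw":0},{"delta_pos":[0.00,0.00,3.75],"yaw":-0.000,"jaw":0},{"delta_pos":[0.00,0.00,3.75],"yaw":-0.000,"jaw":0},{"delta_pos":[0.00,0.00,3.75],"yaw":-0.000,"jaw":0},{"delta_pos":[0.00,0.00,3.75],"yaw":-0.000,"jaw":0},{"delta_pos":[0.00,0.00,3.75],"yaw":-0.000,"jaw":0},{"delta_pos":[0.00,0.00,3.75],"yaw":-0.000,"jaw":0},{"delta_pos":[0.00,0.00,3.75],"yaw":-0.000,"jaw":0}]
```

Call:
play_rows:
  steps:
    - {"delta_pos": [0, -2.1, -3.8], "yaw": 0, "jaw": 0}
    - {"delta_pos": [0, -4.2, -7.7], "yaw": 0, "jaw": 0}
    - {"delta_pos": [0, -6.2, -11.5], "yaw": 0, "jaw": 0}
    - {"delta_pos": [0, -8.3, -15.4], "yaw": 0, "jaw": 0}
    - {"delta_pos": [0, -10.4, -19.2], "yaw": 0, "jaw": 0}
    - {"delta_pos": [0, -12.4, -23], "yaw": 0, "jaw": 0}
    - {"delta_pos": [0, -14.5, -27], "yaw": 0, "jaw": 0}
    - {"delta_pos": [0, -18.2, -28.6], "yaw": 0, "jaw": 0}

```text
clock: 2.4
eef_pos: [140.3, 420.8, 520.8]
tcp_rot: [3.137, -0.0, 2.82]
contact_force: [0.3, -0.5, 0.8]
opening: -0.003
grasp_force: 0.0
```

Call:
play_rows:
  steps:
    - {"delta_pos": [0, -3.7, -1.8], "yaw": 0, "jaw": 0}
    - {"delta_pos": [0, -7.5, -3.5], "yaw": 0, "jaw": 0}
    - {"delta_pos": [0, -11.3, -5.3], "yaw": 0, "jaw": 0}
    - {"delta_pos": [-4.2, -12.7, -5.3], "yaw": 0.137, "jaw": 0}
    - {"delta_pos": [-8.4, -14.1, -5.3], "yaw": 0.275, "jaw": 0}
    - {"delta_pos": [-12.6, -15.5, -5.3], "yaw": 0.412, "jaw": 0}
    - {"delta_pos": [-16.8, -17, -5.3], "yaw": 0.55, "jaw": 0}
    - {"delta_pos": [-19.7, -20, -5.3], "yaw": 0.68, "jaw": 0}

```text
clock: 3.2
eef_pos: [265.4, 167.1, 569.9]
tcp_rot: [-3.142, 0.0, 2.134]
contact_force: [-0.0, 0.6, 0.6]
opening: 0.001
grasp_force: 0.0
```

Call:
play_rows:
  steps:
    - {"delta_pos": [-4.1, -0.5, 0], "yaw": 0.13, "jaw": 0}
    - {"delta_pos": [-8.2, -1.1, 0], "yaw": 0.26, "jaw": 0}
    - {"delta_pos": [-12.3, -1.6, 0], "yaw": 0.39, "jaw": 0}
    - {"delta_pos": [-15.6, -4.1, 0], "yaw": 0.39, "jaw": 0}
    - {"delta_pos": [-18.9, -6.7, 0], "yaw": 0.39, "jaw": 0}
    - {"delta_pos": [-22.2, -9.2, 0], "yaw": 0.39, "jaw": 0}
    - {"delta_pos": [-25.5, -11.7, 0], "yaw": 0.39, "jaw": 0}
    - {"delta_pos": [-27.8, -10, 3.7], "yaw": 0.39, "jaw": 0}

```text
clock: 4.0
eef_pos: [328.3, -124.5, 537.3]
tcp_rot: [3.135, 0.006, 1.742]
contact_force: [2.5, 0.3, 0.1]
opening: -0.001
grasp_force: 0.0
```

Call:
play_rows:
  steps:
    - {"delta_pos": [-1.5, 2.5, 3.7], "yaw": 0, "jaw": 0}
    - {"delta_pos": [-3, 5, 7.3], "yaw": 0, "jaw": 0}
    - {"delta_pos": [-4.5, 7.5, 11], "yaw": 0, "jaw": 0}
    - {"delta_pos": [-6, 10, 14.7], "yaw": 0, "jaw": 0}
    - {"delta_pos": [-7.5, 12.5, 18.3], "yaw": 0, "jaw": 0}
    - {"delta_pos": [-7.5, 12.5, 22], "yaw": 0, "jaw": 0}
    - {"delta_pos": [-7.5, 12.5, 25.8], "yaw": 0, "jaw": 0}
    - {"delta_pos": [-7.5, 12.5, 29.6], "yaw": 0, "jaw": 0}

```text
clock: 4.8
eef_pos: [465.6, -171.4, 235.8]
tcp_rot: [3.142, 0.0, 1.75]
contact_force: [0.1, -1.2, -1.0]
opening: 0.0
grasp_force: 0.0
```

```bash
python3 - <<'E'
from h import *
w=b2w(-71,-1)
plan([(*w,200,100,0),(*w,160,100,0,20),(*w,146,100,0,7),(*w,142,100,0,2)])
E
```

```text
[{"delta_pos":[-0.12,-0.10,3.58],"yaw":0.004,"jaw":0},{"delta_pos":[-0.12,-0.10,5.58],"yaw":0.004,"jaw":0},{"delta_pos":[-0.12,-0.10,7.58],"yaw":0.004,"jaw":0},{"delta_pos":[-0.12,-0.10,8.28],"yaw":0.004,"jaw":0},{"delta_pos":[-0.12,-0.10,8.98],"yaw":0.004,"jaw":0},{"delta_pos":[-0.12,-0.10,9.18],"yaw":0.004,"jaw":0},{"delta_pos":[-0.12,-0.10,9.38],"yaw":0.004,"jaw":0},{"delta_pos":[-0.12,-0.10,9.38],"yaw":0.004,"jaw":0}]
```

Call:
play_rows:
  steps:
    - {"delta_pos": [-0.1, -0.1, 3.6], "yaw": 0, "jaw": 0}
    - {"delta_pos": [-0.1, -0.1, 5.6], "yaw": 0, "jaw": 0}
    - {"delta_pos": [-0.1, -0.1, 7.6], "yaw": 0, "jaw": 0}
    - {"delta_pos": [-0.1, -0.1, 8.3], "yaw": 0, "jaw": 0}
    - {"delta_pos": [-0.1, -0.1, 9.0], "yaw": 0, "jaw": 0}
    - {"delta_pos": [-0.1, -0.1, 9.2], "yaw": 0, "jaw": 0}
    - {"delta_pos": [-0.1, -0.1, 9.4], "yaw": 0, "jaw": 0}
    - {"delta_pos": [-0.1, -0.1, 9.4], "yaw": 0, "jaw": 0}

```text
clock: 5.6
eef_pos: [465.3, -172.8, 143.8]
tcp_rot: [3.141, 0.001, 1.75]
contact_force: [-0.6, 0.5, 0.2]
opening: -0.003
grasp_force: 0.0
```

Call:
play_rows:
  steps:
    - {"delta_pos": [0, 0, 0.1], "yaw": 0, "jaw": 0}
    - {"delta_pos": [0, 0, 0.1], "yaw": 0, "jaw": 0}
    - {"delta_pos": [0, 0, 0.2], "yaw": 0, "jaw": 0}
    - {"delta_pos": [0, 0, 0.2], "yaw": 0, "jaw": 0}
    - {"delta_pos": [0, 0, 0.3], "yaw": 0, "jaw": 0}
    - {"delta_pos": [0, 0, 0.3], "yaw": 0, "jaw": 0}
    - {"delta_pos": [0, 0, 0.3], "yaw": 0, "jaw": 0}
    - {"delta_pos": [0, 0, 0.3], "yaw": 0, "jaw": 0}

```text
clock: 6.4
eef_pos: [465.9, -172.7, 141.7]
tcp_rot: [3.139, 0.001, 1.75]
contact_force: [-0.2, 2.1, 13.3]
opening: 0.003
grasp_force: 6.9
```

```bash
python3 - <<'E'
from h import *
im,D=vision.grab_frame("side");save("s1",im[180:330,220:470],3)
print(r.sense()["contact_force"],r.sense()["eef_pos"])
E
```

```text
[-0.61207524  2.57554304 13.57824007] [ 465.92695841 -172.74004034  141.64128676]
```

View pics/s1.png

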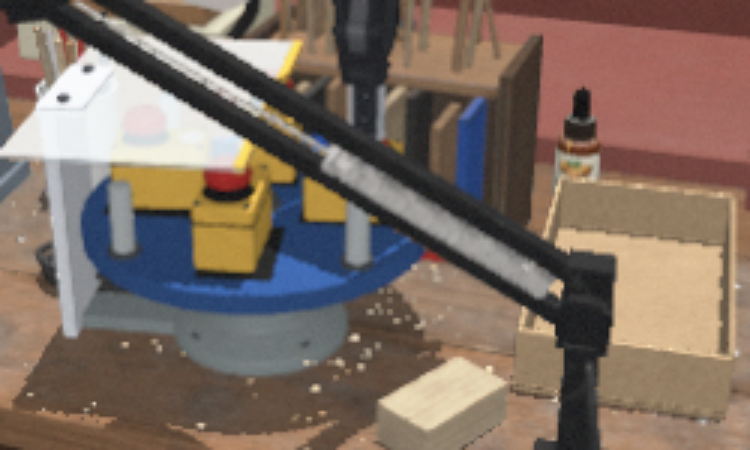

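Call:
play_rows:
  steps:
    - {"delta_pos": [0, 0, 0.1], "yaw": 0, "jaw": 0}
    - {"delta_pos": [0, 0, 0.2], "yaw": 0, "jaw": 0}
    - {"delta_pos": [0, 0, 0.2], "yaw": 0, "jaw": 0}
    - {"delta_pos": [0, 0, 0.2], "yaw": 0, "jaw": 0}
    - {"delta_pos": [0, 0, 0.2], "yaw": 0, "jaw": 0}
    - {"delta_pos": [0, 0, 0.2], "yaw": 0, "jaw": 0}
    - {"delta_pos": [0, 0, 0.2], "yaw": 0, "jaw": 0}
    - {"delta_pos": [0, 0, 0.2], "yaw": 0, "jaw": 0}

```text
clock: 7.25
eef_pos: [467.1, -172.7, 141.2]
tcp_rot: [3.137, 0.001, 1.75]
contact_force: [-2.3, 5.0, 30.0]
opening: 0.007
grasp_force: 14.7
```

Call:
play_rows:
  steps:
    - {"delta_pos": [0, 0, -2], "yaw": 0, "jaw": 0}
    - {"delta_pos": [0, 0, -6], "yaw": 0, "jaw": 0}
    - {"delta_pos": [0, 0, -10], "yaw": 0, "jaw": 0}
    - {"delta_pos": [-3, 0, -14], "yaw": 0, "jaw": 0}
    - {"delta_pos": [-7, 0, -16], "yaw": 0, "jaw": 0}
    - {"delta_pos": [-11, 0, -16], "yaw": 0, "jaw": 0}
    - {"delta_pos": [-15, 0, -16], "yaw": 0, "jaw": 0}
    - {"delta_pos": [-15, 0, -16], "yaw": 0, "jaw": 0}

```text
clock: 8.05
eef_pos: [492.0, -324.2, 298.1]
tcp_rot: [3.141, 0.002, 1.747]
contact_force: [-0.0, 0.3, -0.8]
opening: 0.003
grasp_force: 0.0
```

```bash
cat >> h.py <<'E'
def look(n,view=False):
    "loading-side switch: centre, axes, button height, pin (body frame)"
    im,D=vision.grab_frame("top");P=cloud("top",D)
    if view: save(n,im[190:320,210:480],2.8)
    h=cv2.cvtColor(im,cv2.COLOR_RGB2HSV)
    b=np.stack([*np.moveaxis((P[...,:2]-C)@np.array([[np.cos(TH),-np.sin(TH)],[np.sin(TH),np.cos(TH)]]),-1,0),P[...,2]],-1)
    roi=(b[...,0]<-18)&(b[...,0]>-125)&(abs(b[...,1])<48)
    y=roi&(h[...,0]>18)&(h[...,0]<32)&(h[...,1]>120)&(abs(P[...,2]-134)<7)
    red=roi&((h[...,0]<6)|(h[...,0]>174))&(h[...,1]>130)&(P[...,2]>125)
    blue=roi&(h[...,0]>95)&(h[...,0]<125)&(h[...,1]>90)&(P[...,2]>120)
    if y.sum()>10: print("yellow rect",cv2.minAreaRect(b[y|red|blue][:,:2].astype(np.float32)),"yonly",cv2.minAreaRect(b[y][:,:2].astype(np.float32)),y.sum())
    for k,m in(("red",red),("blue",blue)):
        if m.any(): print(k,m.sum(),np.median(b[m],0).round(1),"z90",np.percentile(b[m][:,2],[50,90]).round(1))
    q,i,nn,posts=table(im,P)
    print("centre",q.round(1),i,"posts body ang",[np.degrees(np.arctan2(*w2b(*p[:2])[::-1])).round(1) for p in posts],[np.hypot(*w2b(*p[:2])).round() for p in posts])
    return im,P,b
E
python3 - <<'E'
from h import *
look("t1",True)
E
```

```text
yellow rect ((-55.06895446777344, -13.536117553710938), (71.39762878417969, 66.73600006103516), 2.393584966659546) yonly ((-55.06895446777344, -13.536117553710938), (71.39762878417969, 66.73600006103516), 2.393584966659546) 382
red 169 [-70.5   1.4 143. ] z90 [143. 145.]
blue 23 [-42.4   2.9 149.5] z90 [149.5 151. ]
centre [ 451.2 -102.5] 33 posts body ang [np.float64(-135.4), np.float64(135.3)] [np.float64(98.0), np.float64(99.0)]
```

View pics/t1.png

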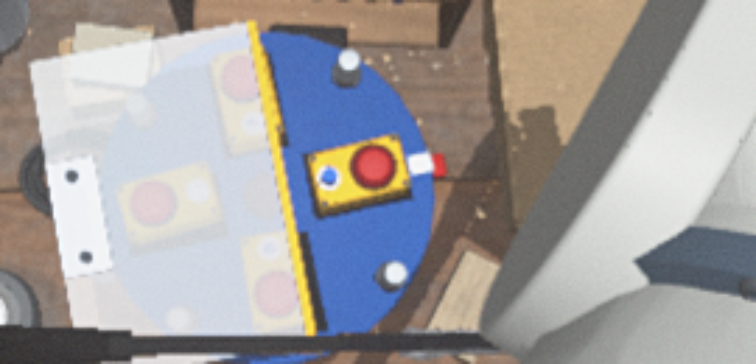

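```bash
python3 - <<'E'
from h import *
im,D=vision.grab_frame("top");P=cloud("top",D)
for zl in(60,110,170,220):
    m=(P[...,0]>540)&(P[...,0]<720)&(P[...,1]<-30)&(P[...,1]>-230)&(P[...,2]>zl);w=P[m]
    print(zl,m.sum(),np.percentile(w[:,0],[0,1,5]).round(), w[w[:,0]<620].round()[:5].tolist())
s=r.sense()
def pol(phi,R=99,z=115): a=np.radians(phi);return (*b2w(R*np.cos(a),R*np.sin(a)),z,100+phi-180,0)
w0=pol(240)
plan([(*w0[:2],230,160,0),(*w0[:2],115,160,0,40)]+[(*pol(p),20) for p in np.arange(234,155,-6)]+[(*pol(156)[:2],230,100,0)])
E
```

```text
60 12069 [540. 543. 572.] [[619.0, -144.0, 289.0], [619.0, -146.0, 288.0], [620.0, -147.0, 286.0], [618.0, -141.0, 287.0], [618.0, -143.0, 289.0]]
110 11631 [540. 547. 580.] [[619.0, -144.0, 289.0], [619.0, -146.0, 288.0], [620.0, -147.0, 286.0], [618.0, -141.0, 287.0], [618.0, -143.0, 289.0]]
170 7405 [584. 590. 608.] [[619.0, -144.0, 289.0], [619.0, -146.0, 288.0], [620.0, -147.0, 286.0], [618.0, -141.0, 287.0], [618.0, -143.0, 289.0]]
220 6325 [584. 593. 621.] [[619.0, -144.0, 289.0], [619.0, -146.0, 288.0], [620.0, -147.0, 286.0], [618.0, -141.0, 287.0], [618.0, -143.0, 289.0]]
[{"delta_pos":[2.14,1.06,0.85],"yaw":-0.131,"jaw":0},{"delta_pos":[4.29,2.12,1.69],"yaw":-0.261,"jaw":0},{"delta_pos":[6.43,3.19,2.54],"yaw":-0.392,"jaw":0},{"delta_pos":[8.57,4.25,3.38],"yaw":-0.522,"jaw":0},{"delta_pos":[10.72,5.31,4.23],"yaw":-0.653,"jaw":0},{"delta_pos":[12.86,6.37,5.07],"yaw":-0.783,"jaw":0},{"delta_pos":[15.00,7.44,5.92],"yaw":-0.914,"jaw":0},{"delta_pos":[17.14,8.50,6.76],"yaw":-1.044,"jaw":0}]
[{"delta_pos":[0.00,0.00,3.83],"yaw":-0.000,"jaw":0},{"delta_pos":[0.00,0.00,7.67],"yaw":
[... 498 characters left out ...]
elta_pos":[0.86,-4.03,-0.00],"yaw":0.419,"jaw":0},{"delta_pos":[1.33,-4.95,-0.00],"yaw":0.524,"jaw":0},{"delta_pos":[1.89,-5.82,-0.00],"yaw":0.628,"jaw":0},{"delta_pos":[2.54,-6.62,-0.00],"yaw":0.733,"jaw":0},{"delta_pos":[3.28,-7.36,-0.00],"yaw":0.838,"jaw":0}]
[{"delta_pos":[0.05,-1.03,-0.00],"yaw":0.105,"jaw":0},{"delta_pos":[0.05,-1.03,-3.83],"yaw":-0.035,"jaw":0},{"delta_pos":[0.05,-1.03,-7.67],"yaw":-0.175,"jaw":0},{"delta_pos":[0.05,-1.03,-11.50],"yaw":-0.314,"jaw":0},{"delta_pos":[0.05,-1.03,-11.50],"yaw":-0.314,"jaw":0},{"delta_pos":[0.05,-1.03,-11.50],"yaw":-0.314,"jaw":0},{"delta_pos":[0.05,-1.03,-11.50],"yaw":-0.314,"jaw":0},{"delta_pos":[0.05,-1.03,-11.50],"yaw":-0.314,"jaw":0}]
```

```bash
python3 - <<'E'
from h import *
im,D=vision.grab_frame("top");P=cloud("top",D)
s,SD=vision.grab_frame("side");S=cloud("side",SD)
for n,Q in(("top",P),("side",S)):
  for y0 in range(-220,-60,20):
    o=[]
    for z0 in range(100,400,40):
        m=(Q[...,0]>540)&(Q[...,0]<720)&(abs(Q[...,1]-y0)<10)&(abs(Q[...,2]-z0)<20);w=np.sort(Q[m][:,0])
        o.append(f"{z0}:{w[3]:.0f}" if len(w)>6 else f"{z0}:-")
    print(n,y0,o)
E
```

```text
top -220 ['100:-', '140:568', '180:590', '220:585', '260:698', '300:696', '340:697', '380:698']
top -200 ['100:-', '140:569', '180:587', '220:592', '260:626', '300:697', '340:697', '380:699']
top -180 ['100:-', '140:571', '180:623', '220:624', '260:698', '300:698', '340:698', '380:699']
top -160 ['100:542', '140:572', '180:585', '220:587', '260:621', '300:621', '340:-', '380:-']
top -140 ['100:541', '140:574', '180:633', '220:617', '260:616', '300:616', '340:-', '380:-']
top -120 ['100:541', '140:575', '180:595', '220:607', '260:605', '300:641', '340:-', '380:-']
top -100 ['100:543', '140:576', '180:541', '220:590', '260:593', '300:623', '340:-', '380:-']
top -80 ['100:-', '140:578', '180:540', '220:590', '260:629', '300:-', '340:-', '380:-']
side -220 ['100:621', '140:567', '180:588', '220:584', '260:633', '300:694', '340:694', '380:695']
side -200 ['100:598', '140:568', '180:586', '220:591', '260:631', '300:695', '340:696', '380:696']
side -180 ['100:600', '140:570', '180:586', '220:618', '260:-', '300:696', '340:697', '380:696']
side -160 ['100:600', '140:570', '180:585', '220:586', '260:618', '300:620', '340:-', '380:-']
side -140 ['100:610', '140:572', '180:617', '220:614', '260:614', '300:616', '340:-', '380:-']
side -120 ['100:605', '140:575', '180:591', '220:593', '260:603', '300:639', '340:-', '380:-']
side -100 ['100:606', '140:576', '180:542', '220:589', '260:593', '300:622', '340:-', '380:-']
side -80 ['100:614', '140:592', '180:542', '220:589', '260:629', '300:-', '340:-', '380:-']
```

```bash
cat >> h.py <<'E'
def pol(phi,R=98,z=108,j=0,psi=100): a=np.radians(phi);return (*b2w(R*np.cos(a),R*np.sin(a)),z,psi,j)
def turnplan(start=None):
    w0=pol(225)
    plan([(*w0[:2],230,100,35),(*w0[:2],108,100,35,31),*[(*w0[:2],108,100,12)]*4],start=start)
    print("-- arc")
    plan([(*pol(p,j=12),20) for p in np.linspace(225,150,14)[1:]]+[pol(150,j=12)]*3+[pol(150,j=30)]*2+[(*pol(150)[:2],z,100,30,45) for z in(150,190,230)],start=[*w0[:2],108,100])
E
python3 - <<'E'
from h import *
turnplan()
E
```

```text
[{"delta_pos":[3.76,1.71,1.70],"yaw":0.001,"jaw":35},{"delta_pos":[7.52,3.42,3.40],"yaw":0.002,"jaw":35},{"delta_pos":[11.27,5.14,5.09],"yaw":0.003,"jaw":35},{"delta_pos":[15.03,6.85,6.79],"yaw":0.005,"jaw":35},{"delta_pos":[15.03,6.85,9.84],"yaw":0.005,"jaw":35},{"delta_pos":[15.03,6.85,12.89],"yaw":0.005,"jaw":35},{"delta_pos":[15.03,6.85,15.94],"yaw":0.005,"jaw":35},{"delta_pos":[15.03,6.85,18.99],"yaw":0.005,"jaw":35}]
[{"delta_pos":[0.00,0.00,-0.00],"yaw":-0.000,"jaw":12},{"delta_pos":[0.00,0.00,-0.00],"yaw":-0.000,"jaw":12},{"delta_pos":[0.00,0.00,-0.00],"yaw":-0.000,"jaw":12},{"delta_pos":[0.00,0.00,-0.00],"yaw":-0.000,"jaw":12},{"delta_pos":[0.00,0.00,-0.00],"yaw":-0.000,"jaw":12},{"delta_pos":[0.00,0.00,-0.00],"yaw":-0.000,"jaw":12},{"delta_pos":[0.00,0.00,-0.00],"yaw":-0.000,"jaw":12},{"delta_pos":[0.00,0.00,-0.00],"yaw":-0.000,"jaw":12}]
-- arc
[{"delta_pos":[-0.66,-0.73,-0.00],"yaw":-0.000,"jaw":12},{"delta_pos":[-1.25,-1.53,-0.00],"yaw":-0.000,"jaw":12},{"delta_pos":[-1.75,-2.38,-0.00],"yaw":-0.000,"jaw":12},{"delta_pos":[-2.16,-3.27,-0.00],"yaw":-0.000,"jaw":12},{"delta
[... 397 characters left out ...]
[0.86,-3.82,-0.00],"yaw":-0.000,"jaw":12},{"delta_pos":[1.31,-4.70,-0.00],"yaw":-0.000,"jaw":12},{"delta_pos":[1.31,-4.70,-0.00],"yaw":-0.000,"jaw":12},{"delta_pos":[1.31,-4.70,-0.00],"yaw":-0.000,"jaw":12},{"delta_pos":[1.31,-4.70,-0.00],"yaw":-0.000,"jaw":12}]
[{"delta_pos":[0.00,0.00,-0.00],"yaw":-0.000,"jaw":30},{"delta_pos":[0.00,0.00,-0.00],"yaw":-0.000,"jaw":30},{"delta_pos":[0.00,0.00,-4.20],"yaw":-0.000,"jaw":30},{"delta_pos":[0.00,0.00,-8.20],"yaw":-0.000,"jaw":30},{"delta_pos":[0.00,0.00,-12.20],"yaw":-0.000,"jaw":30},{"delta_pos":[0.00,0.00,-12.20],"yaw":-0.000,"jaw":30},{"delta_pos":[0.00,0.00,-12.20],"yaw":-0.000,"jaw":30},{"delta_pos":[0.00,0.00,-12.20],"yaw":-0.000,"jaw":30}]
```

Call:
play_rows:
  steps:
    - {"delta_pos": [3.8, 1.7, 1], "yaw": 0, "jaw": 35}
    - {"delta_pos": [7.5, 3.4, 2], "yaw": 0, "jaw": 35}
    - {"delta_pos": [11.3, 5.1, 4], "yaw": 0, "jaw": 35}
    - {"delta_pos": [15.0, 6.85, 6], "yaw": 0, "jaw": 35}
    - {"delta_pos": [15.0, 6.85, 9], "yaw": 0, "jaw": 35}
    - {"delta_pos": [15.0, 6.85, 13], "yaw": 0, "jaw": 35}
    - {"delta_pos": [15.0, 6.85, 14], "yaw": 0, "jaw": 35}
    - {"delta_pos": [15.0, 6.85, 14], "yaw": 0, "jaw": 35}
  grip_force: 25

```text
clock: 9.05
eef_pos: [531.0, -159.4, 157.3]
tcp_rot: [-3.139, -0.002, 1.751]
contact_force: [-0.2, 0.2, 0.4]
opening: 0.346
grasp_force: 0.0
```

Call:
play_rows:
  steps:
    - {"delta_pos": [0, 0, 1.5], "yaw": 0, "jaw": 35}
    - {"delta_pos": [0, 0, 3], "yaw": 0, "jaw": 35}
    - {"delta_pos": [0, 0, 4.5], "yaw": 0, "jaw": 35}
    - {"delta_pos": [0, 0, 4.9], "yaw": 0, "jaw": 12}
    - {"delta_pos": [0, 0, 4.9], "yaw": 0, "jaw": 12}
    - {"delta_pos": [0, 0, 4.9], "yaw": 0, "jaw": 12}
    - {"delta_pos": [0, 0, 4.9], "yaw": 0, "jaw": 12}
    - {"delta_pos": [0, 0, 4.9], "yaw": 0, "jaw": 12}

```text
clock: 9.85
eef_pos: [532.7, -160.6, 109.9]
tcp_rot: [3.141, 0.001, 1.75]
contact_force: [0.6, -1.0, -7.0]
opening: 0.153
grasp_force: 24.9
```

Call:
play_rows:
  steps:
    - {"delta_pos": [-0.6, -0.73, 0], "yaw": 0, "jaw": 12}
    - {"delta_pos": [-1.2, -1.53, 0], "yaw": 0, "jaw": 12}
    - {"delta_pos": [-1.7, -2.38, 0], "yaw": 0, "jaw": 12}
    - {"delta_pos": [-2.1, -3.27, 0], "yaw": 0, "jaw": 12}
    - {"delta_pos": [-2.4, -4.2, 0], "yaw": 0, "jaw": 12}
    - {"delta_pos": [-2.6, -5.2, 0], "yaw": 0, "jaw": 12}
    - {"delta_pos": [-2.75, -6.1, 0], "yaw": 0, "jaw": 12}
    - {"delta_pos": [-2.8, -7.1, 0], "yaw": 0, "jaw": 12}

```text
clock: 10.65
eef_pos: [468.9, -201.8, 110.5]
tcp_rot: [3.138, 0.002, 1.749]
contact_force: [3.7, -2.7, -0.6]
opening: 0.154
grasp_force: 25.4
```

Call:
play_rows:
  steps:
    - {"delta_pos": [0.1, -1.0, 0], "yaw": 0, "jaw": 12}
    - {"delta_pos": [0.25, -2, 0], "yaw": 0, "jaw": 12}
    - {"delta_pos": [0.5, -2.9, 0], "yaw": 0, "jaw": 12}
    - {"delta_pos": [0.85, -3.8, 0], "yaw": 0, "jaw": 12}
    - {"delta_pos": [1.3, -4.7, 0], "yaw": 0, "jaw": 12}
    - {"delta_pos": [1.3, -4.7, 0], "yaw": 0, "jaw": 12}
    - {"delta_pos": [1.3, -4.7, 0], "yaw": 0, "jaw": 12}
    - {"delta_pos": [1.3, -4.7, 0], "yaw": 0, "jaw": 12}

```text
clock: 11.45
eef_pos: [418.1, -195.8, 110.1]
tcp_rot: [-3.141, -0.0, 1.75]
contact_force: [-2.5, 1.0, 9.3]
opening: 0.154
grasp_force: 26.5
```

Call:
play_rows:
  steps:
    - {"delta_pos": [0, 0, 0], "yaw": 0, "jaw": 30}
    - {"delta_pos": [0, 0, 0], "yaw": 0, "jaw": 30}
    - {"delta_pos": [0, 0, -4], "yaw": 0, "jaw": 30}
    - {"delta_pos": [0, 0, -8], "yaw": 0, "jaw": 0}
    - {"delta_pos": [-2, 2, -11], "yaw": 0, "jaw": 0}
    - {"delta_pos": [-6, 4, -13], "yaw": 0, "jaw": 0}
    - {"delta_pos": [-10, 4.9, -14], "yaw": 0, "jaw": 0}
    - {"delta_pos": [-14, 4.9, -15], "yaw": 0, "jaw": 0}

```text
clock: 12.25
eef_pos: [493.3, -326.3, 260.3]
tcp_rot: [3.14, 0.001, 1.751]
contact_force: [0.2, 0.3, 0.2]
opening: -0.003
grasp_force: 0.0
```

```bash
python3 - <<'E'
from h import *
look("t2",True)
w=b2w(-70.5,0.5)
plan([(*w,210,100,0),(*w,160,100,0,25),(*w,147,100,0,7),(*w,137,100,0,2.5)])
E
```

```text
yellow rect ((-47.995628356933594, -2.9806175231933594), (54.05360794067383, 93.25250244140625), 59.57761001586914) yonly ((-47.995628356933594, -2.9806175231933594), (54.05360794067383, 93.25250244140625), 59.57761001586914) 405
red 167 [-71.2   5.5 152.8] z90 [152.8 154.7]
centre [ 451.  -102.6] 35 posts body ang [np.float64(-138.1), np.float64(132.5)] [np.float64(97.0), np.float64(99.0)]
[{"delta_pos":[4.06,-0.05,1.29],"yaw":0.001,"jaw":0},{"delta_pos":[8.13,-0.11,2.58],"yaw":0.002,"jaw":0},{"delta_pos":[12.19,-0.16,3.88],"yaw":0.003,"jaw":0},{"delta_pos":[16.26,-0.22,5.17],"yaw":0.005,"jaw":0},{"delta_pos":[16.26,-0.22,7.67],"yaw":0.005,"jaw":0},{"delta_pos":[16.26,-0.22,10.17],"yaw":0.005,"jaw":0},{"delta_pos":[16.26,-0.22,10.82],"yaw":0.005,"jaw":0},{"delta_pos":[16.26,-0.22,11.47],"yaw":0.005,"jaw":0}]
[{"delta_pos":[0.00,0.00,0.25],"yaw":-0.000,"jaw":0},{"delta_pos":[0.00,0.00,0.50],"yaw":-0.000,"jaw":0},{"delta_pos":[0.00,0.00,0.75],"yaw":-0.000,"jaw":0},{"delta_pos":[0.00,0.00,1.00],"yaw":-0.000,"jaw":0},{"delta_pos":[0.00,0.00,1.00],"yaw":-0.000,"jaw":0},{"delta_pos":[0.00,0.00,1.00],"yaw":-0.000,"jaw":0},{"delta_pos":[0.00,0.00,1.00],"yaw":-0.000,"jaw":0},{"delta_pos":[0.00,0.00,1.00],"yaw":-0.000,"jaw":0}]
```

View pics/t2.png

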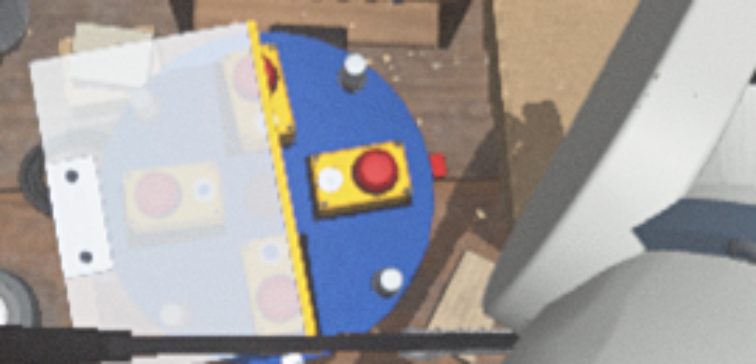

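Call:
play_rows:
  steps:
    - {"delta_pos": [4, -0.1, 1.3], "yaw": 0, "jaw": 0}
    - {"delta_pos": [8.1, -0.1, 2.6], "yaw": 0, "jaw": 0}
    - {"delta_pos": [12.2, -0.2, 3.9], "yaw": 0, "jaw": 0}
    - {"delta_pos": [16.2, -0.2, 5.2], "yaw": 0, "jaw": 0}
    - {"delta_pos": [16.2, -0.2, 7.7], "yaw": 0, "jaw": 0}
    - {"delta_pos": [16.2, -0.2, 10], "yaw": 0, "jaw": 0}
    - {"delta_pos": [16.2, -0.2, 10.8], "yaw": 0, "jaw": 0}
    - {"delta_pos": [16.2, -0.2, 11.5], "yaw": 0, "jaw": 0}

```text
clock: 13.1
eef_pos: [460.8, -165.8, 143.9]
tcp_rot: [-3.141, -0.001, 1.75]
contact_force: [-0.8, 2.2, 1.0]
opening: -0.002
grasp_force: 1.0
```

Call:
play_rows:
  steps:
    - {"delta_pos": [0, 0, 0.25], "yaw": 0, "jaw": 0}
    - {"delta_pos": [0, 0, 0.5], "yaw": 0, "jaw": 0}
    - {"delta_pos": [0, 0, 0.75], "yaw": 0, "jaw": 0}
    - {"delta_pos": [0, 0, 0.9], "yaw": 0, "jaw": 0}
    - {"delta_pos": [0, 0, 1], "yaw": 0, "jaw": 0}
    - {"delta_pos": [0, 0, 1], "yaw": 0, "jaw": 0}
    - {"delta_pos": [0, 0, 1], "yaw": 0, "jaw": 0}
    - {"delta_pos": [0, 0, 1], "yaw": 0, "jaw": 0}

```text
clock: 13.9
eef_pos: [466.2, -166.5, 140.5]
tcp_rot: [3.131, 0.003, 1.748]
contact_force: [-5.1, 13.3, 53.2]
opening: -0.001
grasp_force: 26.8
```

Call:
play_rows:
  steps:
    - {"delta_pos": [0, 0, -2], "yaw": 0, "jaw": 0}
    - {"delta_pos": [0, 0, -6], "yaw": 0, "jaw": 0}
    - {"delta_pos": [-2, 0, -10], "yaw": 0, "jaw": 0}
    - {"delta_pos": [-6, 0, -11], "yaw": 0, "jaw": 0}
    - {"delta_pos": [-10, 0, -11], "yaw": 0, "jaw": 0}
    - {"delta_pos": [-14, 0, -11], "yaw": 0, "jaw": 0}
    - {"delta_pos": [-14, 0, -11], "yaw": 0, "jaw": 0}
    - {"delta_pos": [-14, 0, -11], "yaw": 0, "jaw": 0}

```text
clock: 14.7
eef_pos: [485.9, -304.9, 244.6]
tcp_rot: [3.141, 0.0, 1.748]
contact_force: [-0.0, 1.6, -0.4]
opening: 0.002
grasp_force: 0.0
```

```bash
python3 - <<'E'
from h import *
print(r.sense()["eef_pos"],r.sense()["tcp_rot"])
im,P,b=look("t3")
turnplan()
E
```

```text
[ 485.90181922 -304.85631614  244.60407659] [3.14134541e+00 1.40459008e-04 1.74776949e+00]
yellow rect ((-55.20733642578125, -13.37833023071289), (68.35456085205078, 74.09064483642578), 89.9388656616211) yonly ((-55.20733642578125, -13.37833023071289), (68.35456085205078, 74.09064483642578), 89.9388656616211) 398
red 168 [-71.2   3.4 152.8] z90 [152.8 155.2]
blue 21 [-42.7   3.  148.8] z90 [148.8 150.1]
centre [ 451.5 -102.3] 25 posts body ang [np.float64(-136.5), np.float64(134.1)] [np.float64(98.0), np.float64(99.0)]
[{"delta_pos":[3.36,1.77,0.36],"yaw":0.001,"jaw":35},{"delta_pos":[6.72,3.55,0.72],"yaw":0.002,"jaw":35},{"delta_pos":[10.07,5.32,1.09],"yaw":0.003,"jaw":35},{"delta_pos":[13.43,7.09,1.45],"yaw":0.003,"jaw":35},{"delta_pos":[13.43,7.09,4.50],"yaw":0.003,"jaw":35},{"delta_pos":[13.43,7.09,7.55],"yaw":0.003,"jaw":35},{"delta_pos":[13.43,7.09,10.60],"yaw":0.003,"jaw":35},{"delta_pos":[13.43,7.09,13.65],"yaw":0.003,"jaw":35}]
[{"delta_pos":[0.00,0.00,-0.00],"yaw":-0.000,"jaw":12},{"delta_pos":[0.00,0.00,-0.00],"yaw":-0.000,"jaw":12},{"delta_pos":[0.00,0.00,-0.00],"yaw":-0.
[... 921 characters left out ...]
[0.86,-3.82,-0.00],"yaw":-0.000,"jaw":12},{"delta_pos":[1.31,-4.70,-0.00],"yaw":-0.000,"jaw":12},{"delta_pos":[1.31,-4.70,-0.00],"yaw":-0.000,"jaw":12},{"delta_pos":[1.31,-4.70,-0.00],"yaw":-0.000,"jaw":12},{"delta_pos":[1.31,-4.70,-0.00],"yaw":-0.000,"jaw":12}]
[{"delta_pos":[0.00,0.00,-0.00],"yaw":-0.000,"jaw":30},{"delta_pos":[0.00,0.00,-0.00],"yaw":-0.000,"jaw":30},{"delta_pos":[0.00,0.00,-4.20],"yaw":-0.000,"jaw":30},{"delta_pos":[0.00,0.00,-8.20],"yaw":-0.000,"jaw":30},{"delta_pos":[0.00,0.00,-12.20],"yaw":-0.000,"jaw":30},{"delta_pos":[0.00,0.00,-12.20],"yaw":-0.000,"jaw":30},{"delta_pos":[0.00,0.00,-12.20],"yaw":-0.000,"jaw":30},{"delta_pos":[0.00,0.00,-12.20],"yaw":-0.000,"jaw":30}]
```

```bash
python3 - <<'E'
from h import *
w=b2w(-62,2.5)
plan([(*w,225,100,70),(*w,165,100,70),(*w,99,100,70,33),*[(*w,99,100,30)]*6,(*w,175,100,30,30)])
E
```

```text
[{"delta_pos":[3.55,-0.02,0.49],"yaw":0.001,"jaw":70},{"delta_pos":[7.09,-0.04,0.97],"yaw":0.002,"jaw":70},{"delta_pos":[10.64,-0.06,1.46],"yaw":0.003,"jaw":70},{"delta_pos":[14.18,-0.09,1.95],"yaw":0.003,"jaw":70},{"delta_pos":[14.18,-0.09,4.95],"yaw":0.003,"jaw":70},{"delta_pos":[14.18,-0.09,7.95],"yaw":0.003,"jaw":70},{"delta_pos":[14.18,-0.09,11.25],"yaw":0.003,"jaw":70},{"delta_pos":[14.18,-0.09,14.55],"yaw":0.003,"jaw":70}]
[{"delta_pos":[0.00,0.00,-0.00],"yaw":-0.000,"jaw":30},{"delta_pos":[0.00,0.00,-0.00],"yaw":-0.000,"jaw":30},{"delta_pos":[0.00,0.00,-0.00],"yaw":-0.000,"jaw":30},{"delta_pos":[0.00,0.00,-0.00],"yaw":-0.000,"jaw":30},{"delta_pos":[0.00,0.00,-0.00],"yaw":-0.000,"jaw":30},{"delta_pos":[0.00,0.00,-0.00],"yaw":-0.000,"jaw":30},{"delta_pos":[0.00,0.00,-2.53],"yaw":-0.000,"jaw":30},{"delta_pos":[0.00,0.00,-5.07],"yaw":-0.000,"jaw":30}]
[{"delta_pos":[0.00,0.00,-2.53],"yaw":-0.000,"jaw":30},{"delta_pos":[0.00,0.00,-2.53],"yaw":-0.000,"jaw":30},{"delta_pos":[0.00,0.00,-2.53],"yaw":-0.000,"jaw":30},{"delta_pos":[0.00,0.00,-2.53],"yaw":-0.000,"jaw":30},{"delta_pos":[0.00,0.00,-2.53],"yaw":-0.000,"jaw":30},{"delta_pos":[0.00,0.00,-2.53],"yaw":-0.000,"jaw":30},{"delta_pos":[0.00,0.00,-2.53],"yaw":-0.000,"jaw":30},{"delta_pos":[0.00,0.00,-2.53],"yaw":-0.000,"jaw":30}]
```

Call:
play_rows:
  steps:
    - {"delta_pos": [3.5, 0, 0.5], "yaw": 0, "jaw": 70}
    - {"delta_pos": [7.1, 0, 1], "yaw": 0, "jaw": 70}
    - {"delta_pos": [10.6, -0.1, 1.5], "yaw": 0, "jaw": 70}
    - {"delta_pos": [14.2, -0.1, 2], "yaw": 0, "jaw": 70}
    - {"delta_pos": [14.2, -0.1, 5], "yaw": 0, "jaw": 70}
    - {"delta_pos": [14.2, -0.1, 8], "yaw": 0, "jaw": 70}
    - {"delta_pos": [14.2, -0.1, 8], "yaw": 0, "jaw": 70}
    - {"delta_pos": [14.2, -0.1, 8], "yaw": 0, "jaw": 70}
  grip_force: 60

```text
clock: 15.55
eef_pos: [459.6, -163.7, 164.8]
tcp_rot: [-3.141, -0.0, 1.751]
contact_force: [0.4, -0.0, 0.8]
opening: 0.698
grasp_force: 0.0
```

Call:
play_rows:
  steps:
    - {"delta_pos": [0, 0, 2.5], "yaw": 0, "jaw": 70}
    - {"delta_pos": [0, 0, 5], "yaw": 0, "jaw": 70}
    - {"delta_pos": [0, 0, 6.5], "yaw": 0, "jaw": 70}
    - {"delta_pos": [0, 0, 6.5], "yaw": 0, "jaw": 30}
    - {"delta_pos": [0, 0, 6.5], "yaw": 0, "jaw": 30}
    - {"delta_pos": [0, 0, 6.5], "yaw": 0, "jaw": 30}
    - {"delta_pos": [0, 0, 6.5], "yaw": 0, "jaw": 30}
    - {"delta_pos": [0, 0, 6.5], "yaw": 0, "jaw": 30}

```text
clock: 16.35
eef_pos: [460.6, -164.7, 100.6]
tcp_rot: [3.14, 0.001, 1.75]
contact_force: [-1.5, -0.1, 7.4]
opening: 0.411
grasp_force: 61.2
```

Call:
play_rows:
  steps:
    - {"delta_pos": [0, 0, -1], "yaw": 0, "jaw": 30}
    - {"delta_pos": [0, 0, -3], "yaw": 0, "jaw": 30}
    - {"delta_pos": [0, 0, -6], "yaw": 0, "jaw": 30}
    - {"delta_pos": [0, 0, -9], "yaw": 0, "jaw": 30}
    - {"delta_pos": [0, 0, -11], "yaw": 0, "jaw": 30}
    - {"delta_pos": [0, 0, -11], "yaw": 0, "jaw": 30}
    - {"delta_pos": [0, 0, -11], "yaw": 0, "jaw": 30}
    - {"delta_pos": [0, 0, -11], "yaw": 0, "jaw": 30}

```text
clock: 17.15
eef_pos: [458.8, -164.0, 208.1]
tcp_rot: [-3.14, -0.001, 1.75]
contact_force: [0.4, -0.2, -3.1]
opening: 0.41
grasp_force: 60.6
```

```bash
cat >> h.py <<'E'
def carton(n=None):
    im,D=vision.grab_frame("top");P=cloud("top",D)
    if n: save(n,im[130:340,200:480],2.6)
    for o in vision.cut_out("top","carton")[:2]:
        g=cv2.dilate(o["region"].astype(np.uint8),np.ones((5,5)))>0
        m=g&(abs(P[...,2]-44)<6);w=P[m][:,:2].astype(np.float32)
        print("carton",round(o["conf"],2),cv2.minAreaRect(w),len(w))
    # refined: slide/rotate ideal rim outline
        try:
            rc=cv2.minAreaRect(w);q0=[*rc[0],np.radians(rc[2] if rc[1][0]>rc[1][1] else rc[2]-90)]
            def f(q):
                d=w-q[:2];c,s=np.cos(q[2]),np.sin(q[2]);a=abs(c*d[:,0]+s*d[:,1])-109;b=abs(-s*d[:,0]+c*d[:,1])-62
                return np.where((a>-3)|(b>-3),np.maximum(a,b),np.maximum(a,b))
            s=least_squares(f,q0,loss="cauchy",f_scale=2);print("fit",s.x[:2].round(1),np.degrees(s.x[2]).round(1),"res",np.median(abs(f(s.x))).round(1))
        except Exception as e:print(e)
E
python3 - <<'E'
from h import *
carton("c1");print(r.sense()["eef_pos"],r.sense()["opening"])
E
```

```text
[ 458.95565451 -164.01888948  208.00567417] 0.4102715789933483
```

View pics/c1.png

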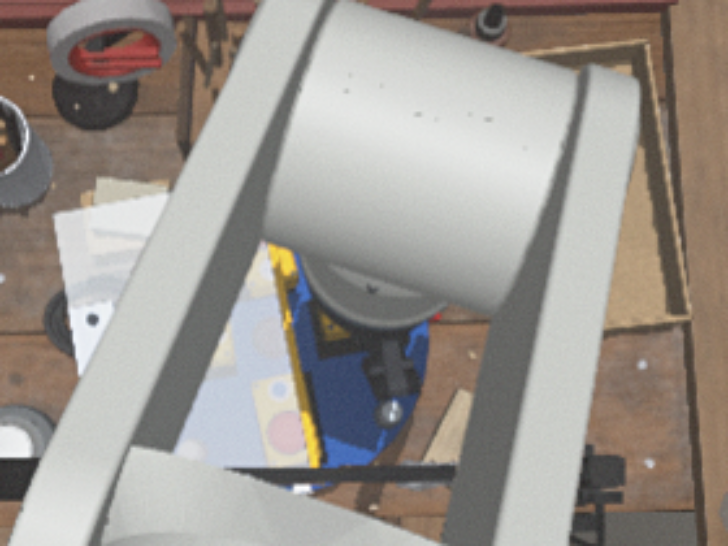

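```bash
cat >> h.py <<'E'
def carton2(q0=(543,-334.,3.)):
    W=[]
    for c in("top","side"):
        im,D=vision.grab_frame(c);P=cloud(c,D);h=cv2.cvtColor(im,cv2.COLOR_RGB2HSV)
        gx=np.abs(np.nan_to_num(P[...,2]));br=(h[...,0]>8)&(h[...,0]<28)&(h[...,1]>60)
        m=br&(abs(P[...,2]-42)<4)&(P[...,0]>390)&(P[...,0]<700)&(P[...,1]<-225)&(P[...,1]>-460)
        W.append(P[m][:,:2]);
    for w in(W[0],W[1],np.vstack(W)):
        if len(w)<30: print("few",len(w));continue
        def f(q):
            d=w-q[:2];c,s=np.cos(q[2]),np.sin(q[2]);a=abs(c*d[:,0]+s*d[:,1])-109;b=abs(-s*d[:,0]+c*d[:,1])-62
            return np.where((a<8)&(b<8),np.maximum(a,b),np.hypot(np.maximum(a,0),np.maximum(b,0)))
        best=min((least_squares(f,[q0[0]+dx,q0[1]+dy,np.radians(q0[2]+t)],loss="cauchy",f_scale=2) for dx in(-30,0,30) for dy in(-30,0,30) for t in(-8,8)),key=lambda s:s.cost)
        s=best.x;print("carton",len(w),s[:2].round(1),np.degrees(s[2]).round(1),"med",np.median(abs(f(s))).round(1))
    return s
E
python3 - <<'E'
from h import *
carton2()
E
```

```text
carton 2830 [ 567.9 -378.7] -1.1 med 12.6
carton 1848 [ 568.2 -378.4] -176.5 med 11.0
carton 4678 [ 567.8 -378.3] 0.9 med 12.1
```

```bash
python3 - <<'E'
from h import *
D=np.load("/tmp/side.npy");P=cloud("side",D)
m=(abs(P[...,2]-43)<3)&(P[...,0]>390)&(P[...,0]<700)&(P[...,1]<-225)&(P[...,1]>-460)
H,_,_=np.histogram2d(P[m][:,0],P[m][:,1],bins=[range(390,701,20),range(-460,-224,15)]);print(H.astype(int))
E
grep -n "42" h.py | head
```

```text
[[ 0  5  5  0  0  0  0  0  0  0  0  0  0  0  0]
 [ 0 12 14  0  0  0  0  0  0  0  1  6  0  0  0]
 [ 1 17  5 22 21 27 25 24 11  0 12 24 11  0  0]
 [14  8  0 14  1  0  0  0  0  0  0  2  3  0  0]
 [10  2  1 12  6  0  0  0  0  0  0  0  0  0  0]
 [ 0  2  0  7  9  0  0  0  0  0  0  0  0  0  0]
 [ 0  1  2  6  6  0  0  0  0  0  0  0  0  0  0]
 [ 5  5  5  1  6  0  0  0  0  0  0  0  0  0  0]
 [ 5  5  5  0  9  0  0  0  0  0  0  0  9  0  0]
 [ 7  3  7  0 10  0  0  0  0  0  0  0  8  0  4]
 [ 7  8  4  0  5  0  0  0  0  0  0  0  7  0  5]
 [ 8 13  7  0  5  0  0  0  0  0  0  0 11  0  3]
 [ 9 12  9  0  3  0  0  2  3  4  7 11 14  0  9]
 [10 11  4  0  9 11 10 14 10  7  4  6  3  0  0]
 [ 8  5  2  0  0  0  0  0  0  0  0 17 14  5  0]]
96:        m=br&(abs(P[...,2]-42)<4)&(P[...,0]>390)&(P[...,0]<700)&(P[...,1]<-225)&(P[...,1]>-460)
```

```bash
python3 - <<'E'
from h import *
im,D=vision.grab_frame("side");P=cloud("side",D);save("s2",im[200:340,360:500],4)
m=(abs(P[...,2]-43)<3)&(P[...,0]>390)&(P[...,0]<700)&(P[...,1]<-225)&(P[...,1]>-460)
H,_,_=np.histogram2d(P[m][:,0],P[m][:,1],bins=[range(390,701,20),range(-460,-224,15)]);print(H.astype(int))
E
```

```text
[[ 0  7  6  0  0  0  0  0  0  0  0  0  0  0  0]
 [ 0 10 13  0  0  0  0  0  0  0  0  0  0  0  0]
 [ 4 13  9  0  0  0  0  0  0  0  0  0  0  0  0]
 [12 12 14 26 20 26 21 25 11  0  0  0  0  0  0]
 [ 5  2 14  0  0  0  0  0  0  0  0  6  0  0  0]
 [ 1  2 10  6  0  0  0  0  0  0  0  4  0  0  0]
 [ 4  3  7  9  0  0  0  0  0  0  0  0  0  0  0]
 [ 2  4  1 10  0  0  0  0  0  0  0  6  0  0  0]
 [ 4  3  6 14  0  0  0  0  0  0  0  8  0  0  0]
 [ 4  9  4  9  0  0  0  0  0  0  0 10  0  0  3]
 [ 8  9  4 14  0  0  0  0  0  0  0  7  0  0  6]
 [ 8  7  5  9  0  0  0  0  0  0  0  6  2  0  5]
 [13 10  5 11  0  0  0  0  0  0  0  5  2  0  7]
 [ 8 16  8  6  0  0  0  1  1  1  5  3  7  0  0]
 [ 7  6  3  2 14 13 14 10 14 13  7 22 15  5  0]]
```

View pics/s2.png

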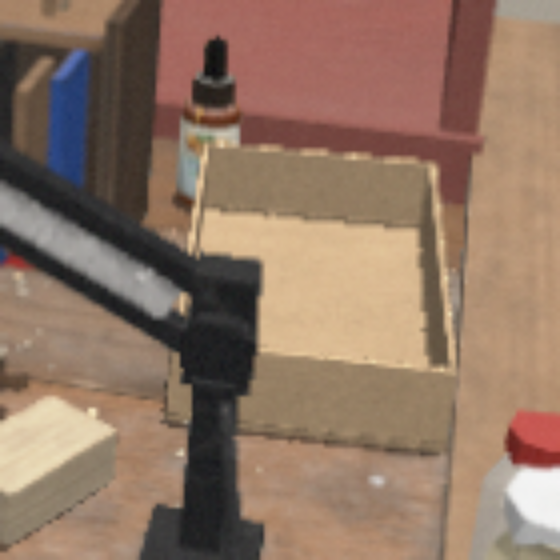

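```bash
cat >> h.py <<'E'
def carton3(q0,c="side"):
    im,D=vision.grab_frame(c);P=cloud(c,D)
    m=(abs(P[...,2]-43)<3);w=P[m][:,:2]
    def ab(q,w):
        d=w-q[:2];k,s=np.cos(q[2]),np.sin(q[2]);return k*d[:,0]+s*d[:,1],-s*d[:,0]+k*d[:,1]
    q=np.array([q0[0],q0[1],np.radians(q0[2])])
    for tol in(18,10,6,5):
        def f(q,w=w):
            a,b=ab(q,w);a=abs(a)-109;b=abs(b)-62
            return np.where((a<0)|(b<0),np.maximum(a,b),np.hypot(a,b))
        k=abs(f(q))<tol;v=w[k]
        q=least_squares(lambda q:f(q,v),q,loss="soft_l1",f_scale=1.5).x
    print("carton",c,k.sum(),q[:2].round(1),np.degrees(q[2]).round(1),"med",np.median(abs(f(q,v))).round(2))
    return q
E
python3 - <<'E'
from h import *
q=carton3((565,-346,0))
for k in(65,0,-65):
    a=q[2];print(k,(q[:2]+[k*np.cos(a),k*np.sin(a)]).round(1))
E
```

```text
carton side 425 [ 566.5 -347.8] 5.0 med 1.17
65 [ 631.3 -342.1]
0 [ 566.5 -347.8]
-65 [ 501.8 -353.5]
```

```bash
python3 - <<'E'
from h import *
w=(504.7,-353.2)
plan([(*w,200,95,30,40),(*w,60,95,30,45),(*w,16,95,30,16)])
E
```

```text
[{"delta_pos":[-3.88,0.22,0.17],"yaw":0.018,"jaw":30},{"delta_pos":[-7.76,0.43,0.35],"yaw":0.037,"jaw":30},{"delta_pos":[-11.64,0.65,0.52],"yaw":0.055,"jaw":30},{"delta_pos":[-15.52,0.87,0.69],"yaw":0.073,"jaw":30},{"delta_pos":[-19.40,1.09,0.87],"yaw":0.092,"jaw":30},{"delta_pos":[-19.40,1.09,4.37],"yaw":0.092,"jaw":30},{"delta_pos":[-19.40,1.09,7.87],"yaw":0.092,"jaw":30},{"delta_pos":[-19.40,1.09,11.37],"yaw":0.092,"jaw":30}]
[{"delta_pos":[0.00,0.00,3.50],"yaw":-0.000,"jaw":30},{"delta_pos":[0.00,0.00,4.97],"yaw":-0.000,"jaw":30},{"delta_pos":[0.00,0.00,6.43],"yaw":-0.000,"jaw":30},{"delta_pos":[0.00,0.00,7.90],"yaw":-0.000,"jaw":30},{"delta_pos":[0.00,0.00,7.90],"yaw":-0.000,"jaw":30},{"delta_pos":[0.00,0.00,7.90],"yaw":-0.000,"jaw":30},{"delta_pos":[0.00,0.00,7.90],"yaw":-0.000,"jaw":30},{"delta_pos":[0.00,0.00,7.90],"yaw":-0.000,"jaw":30}]
```

Call:
play_rows:
  steps:
    - {"delta_pos": [-3.9, 0.2, 0.2], "yaw": 0.018, "jaw": 30}
    - {"delta_pos": [-7.8, 0.4, 0.4], "yaw": 0.037, "jaw": 30}
    - {"delta_pos": [-11.6, 0.7, 0.5], "yaw": 0.055, "jaw": 30}
    - {"delta_pos": [-15.5, 0.9, 0.7], "yaw": 0.073, "jaw": 30}
    - {"delta_pos": [-19.4, 1.1, 1], "yaw": 0.092, "jaw": 30}
    - {"delta_pos": [-19.4, 1.1, 5], "yaw": 0.092, "jaw": 30}
    - {"delta_pos": [-19.4, 1.1, 8], "yaw": 0.092, "jaw": 30}
    - {"delta_pos": [-19.4, 1.1, 8], "yaw": 0.092, "jaw": 30}

```text
clock: 18.25
eef_pos: [502.2, -351.6, 124.6]
tcp_rot: [-3.135, -0.006, 1.657]
contact_force: [-0.7, -0.4, -3.2]
opening: 0.413
grasp_force: 63.8
```

Call:
play_rows:
  steps:
    - {"delta_pos": [0, 0, 3], "yaw": 0, "jaw": 30}
    - {"delta_pos": [0, 0, 6], "yaw": 0, "jaw": 30}
    - {"delta_pos": [0, 0, 8], "yaw": 0, "jaw": 30}
    - {"delta_pos": [0, 0, 9.5], "yaw": 0, "jaw": 30}
    - {"delta_pos": [0, 0, 10.5], "yaw": 0, "jaw": 30}
    - {"delta_pos": [0, 0, 11], "yaw": 0, "jaw": 30}
    - {"delta_pos": [0, 0, 11], "yaw": 0, "jaw": 30}
    - {"delta_pos": [0, 0, 11], "yaw": 0, "jaw": 30}

```text
clock: 19.05
eef_pos: [505.7, -353.6, 20.1]
tcp_rot: [3.141, 0.001, 1.658]
contact_force: [0.2, 0.8, -3.5]
opening: 0.411
grasp_force: 64.0
```

Call:
play_rows:
  steps:
    - {"delta_pos": [0, 0, 0.3], "yaw": 0, "jaw": 30}
    - {"delta_pos": [0, 0, 0.6], "yaw": 0, "jaw": 30}
    - {"delta_pos": [0, 0, 0.7], "yaw": 0, "jaw": 30}
    - {"delta_pos": [0, 0, 0.7], "yaw": 0, "jaw": 30}
    - {"delta_pos": [0, 0, 0.7], "yaw": 0, "jaw": 55}
    - {"delta_pos": [0, 0, 0.7], "yaw": 0, "jaw": 55}
    - {"delta_pos": [0, 0, 0.7], "yaw": 0, "jaw": 55}
    - {"delta_pos": [0, 0, 0.7], "yaw": 0, "jaw": 55}

```text
clock: 19.85
eef_pos: [505.2, -353.3, 12.3]
tcp_rot: [3.141, 0.0, 1.658]
contact_force: [0.2, 1.0, 0.7]
opening: 0.55
grasp_force: 0.0
```

Call:
play_rows:
  steps:
    - {"delta_pos": [0, 0, -1], "yaw": 0, "jaw": 55}
    - {"delta_pos": [0, 0, -4], "yaw": 0, "jaw": 55}
    - {"delta_pos": [0, 0, -8], "yaw": 0, "jaw": 55}
    - {"delta_pos": [0, 0, -12], "yaw": -0.05, "jaw": 35}
    - {"delta_pos": [0, 0, -16], "yaw": -0.09, "jaw": 35}
    - {"delta_pos": [2, 0, -20], "yaw": -0.09, "jaw": 35}
    - {"delta_pos": [2, 0, -20], "yaw": -0.09, "jaw": 35}
    - {"delta_pos": [2, 0, -20], "yaw": -0.09, "jaw": 35}
  grip_force: 25

```text
clock: 20.65
eef_pos: [503.9, -333.4, 214.0]
tcp_rot: [3.14, 0.002, 1.748]
contact_force: [0.5, 0.3, 0.1]
opening: 0.35
grasp_force: 0.0
```

```bash
python3 - <<'E'
from h import *
im,D=vision.grab_frame("side");P=cloud("side",D);h=cv2.cvtColor(im,cv2.COLOR_RGB2HSV)
y=(h[...,0]>18)&(h[...,0]<32)&(h[...,1]>150)&(P[...,1]<-260)&(P[...,0]>430)
w=P[y];print("yellow in carton",len(w),w.min(0).round(),w.max(0).round(),np.median(w,0).round()) if len(w) else print("none")
print(rect(P,y,38,54))
carton3((565,-346,0))
look("x")
s=r.sense();print(s["eef_pos"],s["tcp_rot"])
turnplan()
E
```

```text
yellow in carton 303 [ 482. -386.   27.] [ 518. -330.   49.] [ 487. -355.   40.]
(((499.3402404785156, -357.05096435546875), (31.578937530517578, 55.440181732177734), 6.3629961013793945), 186, np.float64(44.062967825203515))
carton side 428 [ 566.4 -347.7] 4.9 med 1.13
yellow rect ((-21.928882598876953, -39.873695373535156), (7.352795124053955, 15.76115608215332), 2.2291195392608643) yonly ((-21.928882598876953, -39.873695373535156), (7.352795124053955, 15.76115608215332), 2.2291195392608643) 34
centre [ 451.4 -102.7] 32 posts body ang [np.float64(-136.5), np.float64(134.2)] [np.float64(97.0), np.float64(99.0)]
[ 502.73490242 -333.13890439  211.15959518] [-3.14010534e+00 -1.27185215e-03  1.74765540e+00]
[{"delta_pos":[4.15,1.48,-0.47],"yaw":0.001,"jaw":35},{"delta_pos":[8.31,2.96,-0.94],"yaw":0.001,"jaw":35},{"delta_pos":[12.46,4.44,-1.41],"yaw":0.002,"jaw":35},{"delta_pos":[16.61,5.92,-1.88],"yaw":0.002,"jaw":35},{"delta_pos":[16.61,5.92,1.17],"yaw":0.002,"jaw":35},{"delta_pos":[16.61,5.92,4.22],"yaw":0.002,"jaw":35},{"delta_pos":[16.61,5.92,7.27],"yaw":0.002,"jaw":35},{"delta_pos":
[... 1112 characters left out ...]
[0.86,-3.82,-0.00],"yaw":-0.000,"jaw":12},{"delta_pos":[1.31,-4.70,-0.00],"yaw":-0.000,"jaw":12},{"delta_pos":[1.31,-4.70,-0.00],"yaw":-0.000,"jaw":12},{"delta_pos":[1.31,-4.70,-0.00],"yaw":-0.000,"jaw":12},{"delta_pos":[1.31,-4.70,-0.00],"yaw":-0.000,"jaw":12}]
[{"delta_pos":[0.00,0.00,-0.00],"yaw":-0.000,"jaw":30},{"delta_pos":[0.00,0.00,-0.00],"yaw":-0.000,"jaw":30},{"delta_pos":[0.00,0.00,-4.20],"yaw":-0.000,"jaw":30},{"delta_pos":[0.00,0.00,-8.20],"yaw":-0.000,"jaw":30},{"delta_pos":[0.00,0.00,-12.20],"yaw":-0.000,"jaw":30},{"delta_pos":[0.00,0.00,-12.20],"yaw":-0.000,"jaw":30},{"delta_pos":[0.00,0.00,-12.20],"yaw":-0.000,"jaw":30},{"delta_pos":[0.00,0.00,-12.20],"yaw":-0.000,"jaw":30}]
```

Call:
play_rows:
  steps:
    - {"delta_pos": [4.1, 1.5, 0], "yaw": 0, "jaw": 35}
    - {"delta_pos": [8.3, 3, 0], "yaw": 0, "jaw": 35}
    - {"delta_pos": [12.5, 4.5, 0], "yaw": 0, "jaw": 35}
    - {"delta_pos": [16.7, 5.8, 0], "yaw": 0, "jaw": 35}
    - {"delta_pos": [16.7, 5.8, 3], "yaw": 0, "jaw": 35}
    - {"delta_pos": [16.7, 5.8, 5.5], "yaw": 0, "jaw": 35}
    - {"delta_pos": [16.7, 5.8, 5.5], "yaw": 0, "jaw": 35}
    - {"delta_pos": [16.7, 5.8, 5.5], "yaw": 0, "jaw": 35}

```text
clock: 21.6
eef_pos: [530.6, -158.8, 156.6]
tcp_rot: [-3.139, -0.001, 1.748]
contact_force: [0.0, 0.2, -0.1]
opening: 0.348
grasp_force: 0.0
```

Call:
play_rows:
  steps:
    - {"delta_pos": [0, 0, 1.5], "yaw": 0, "jaw": 35}
    - {"delta_pos": [0, 0, 3], "yaw": 0, "jaw": 35}
    - {"delta_pos": [0, 0, 4.5], "yaw": 0, "jaw": 35}
    - {"delta_pos": [0, 0, 4.8], "yaw": 0, "jaw": 12}
    - {"delta_pos": [0, 0, 4.8], "yaw": 0, "jaw": 12}
    - {"delta_pos": [0, 0, 4.8], "yaw": 0, "jaw": 12}
    - {"delta_pos": [0, 0, 4.8], "yaw": 0, "jaw": 12}
    - {"delta_pos": [0, 0, 4.8], "yaw": 0, "jaw": 12}

```text
clock: 22.4
eef_pos: [531.2, -159.1, 109.2]
tcp_rot: [3.141, 0.0, 1.748]
contact_force: [4.7, -2.5, -20.2]
opening: 0.152
grasp_force: 24.4
```

Call:
play_rows:
  steps:
    - {"delta_pos": [-0.66, -0.73, 0], "yaw": 0, "jaw": 12}
    - {"delta_pos": [-1.25, -1.53, 0], "yaw": 0, "jaw": 12}
    - {"delta_pos": [-1.75, -2.38, 0], "yaw": 0, "jaw": 12}
    - {"delta_pos": [-2.15, -3.27, 0], "yaw": 0, "jaw": 12}
    - {"delta_pos": [-2.5, -4.2, 0], "yaw": 0, "jaw": 12}
    - {"delta_pos": [-2.7, -5.2, 0], "yaw": 0, "jaw": 12}
    - {"delta_pos": [-2.85, -6.1, 0], "yaw": 0, "jaw": 12}
    - {"delta_pos": [-2.87, -7.1, 0], "yaw": 0, "jaw": 12}

```text
clock: 23.2
eef_pos: [467.5, -200.6, 110.4]
tcp_rot: [3.139, 0.002, 1.748]
contact_force: [3.4, -5.5, -9.1]
opening: 0.154
grasp_force: 24.8
```

Call:
play_rows:
  steps:
    - {"delta_pos": [0.1, -1.0, 0], "yaw": 0, "jaw": 12}
    - {"delta_pos": [0.25, -2, 0], "yaw": 0, "jaw": 12}
    - {"delta_pos": [0.5, -2.9, 0], "yaw": 0, "jaw": 12}
    - {"delta_pos": [0.85, -3.8, 0], "yaw": 0, "jaw": 12}
    - {"delta_pos": [1.3, -4.7, 0], "yaw": 0, "jaw": 12}
    - {"delta_pos": [1.3, -4.7, 0], "yaw": 0, "jaw": 12}
    - {"delta_pos": [1.3, -4.7, 0], "yaw": 0, "jaw": 30}
    - {"delta_pos": [1.3, -4.7, 0], "yaw": 0, "jaw": 30}

```text
clock: 24.0
eef_pos: [416.8, -194.5, 109.3]
tcp_rot: [-3.14, -0.001, 1.748]
contact_force: [-1.5, 0.1, 1.2]
opening: 0.3
grasp_force: 0.9
```

Call:
play_rows:
  steps:
    - {"delta_pos": [0, 0, -2], "yaw": 0, "jaw": 30}
    - {"delta_pos": [0, 0, -6], "yaw": 0, "jaw": 30}
    - {"delta_pos": [0, 0, -9], "yaw": 0, "jaw": 0}
    - {"delta_pos": [-3, 2.5, -11], "yaw": 0, "jaw": 0}
    - {"delta_pos": [-7, 4.9, -12], "yaw": 0, "jaw": 0}
    - {"delta_pos": [-11, 4.9, -12], "yaw": 0, "jaw": 0}
    - {"delta_pos": [-11, 4.9, -12], "yaw": 0, "jaw": 0}
    - {"delta_pos": [-11, 4.9, -12], "yaw": 0, "jaw": 0}

```text
clock: 24.8
eef_pos: [484.9, -294.8, 228.6]
tcp_rot: [-3.141, -0.001, 1.747]
contact_force: [0.6, 0.5, -0.3]
opening: -0.003
grasp_force: 0.0
```

```bash
python3 - <<'E'
from h import *
look("x")
w=b2w(-70.5,2)
plan([(*w,210,100,0),(*w,160,100,0,25),(*w,147,100,0,7)])
E
```

```text
yellow rect ((-55.00617980957031, -11.178966522216797), (72.94879913330078, 74.62910461425781), 0.9800483584403992) yonly ((-54.959190368652344, -11.359935760498047), (72.3642807006836, 74.97945404052734), 1.6905053853988647) 397
red 168 [-70.7   8.3 152.6] z90 [152.6 154.9]
blue 1 [-92.1  25.5 127.5] z90 [127.5 127.5]
centre [ 451.6 -102.4] 20 posts body ang [np.float64(-137.2), np.float64(133.3)] [np.float64(98.0), np.float64(99.0)]
[{"delta_pos":[4.11,-0.04,0.62],"yaw":0.001,"jaw":0},{"delta_pos":[8.23,-0.08,1.24],"yaw":0.001,"jaw":0},{"delta_pos":[12.34,-0.12,1.86],"yaw":0.002,"jaw":0},{"delta_pos":[12.34,-0.12,4.36],"yaw":0.002,"jaw":0},{"delta_pos":[12.34,-0.12,6.86],"yaw":0.002,"jaw":0},{"delta_pos":[12.34,-0.12,7.51],"yaw":0.002,"jaw":0},{"delta_pos":[12.34,-0.12,8.16],"yaw":0.002,"jaw":0},{"delta_pos":[12.34,-0.12,8.16],"yaw":0.002,"jaw":0}]
```

Call:
play_rows:
  steps:
    - {"delta_pos": [4.1, -0.2, 0.6], "yaw": 0, "jaw": 0}
    - {"delta_pos": [8.2, -0.4, 1.2], "yaw": 0, "jaw": 0}
    - {"delta_pos": [12.3, -0.5, 1.9], "yaw": 0, "jaw": 0}
    - {"delta_pos": [12.3, -0.5, 4.4], "yaw": 0, "jaw": 0}
    - {"delta_pos": [12.3, -0.5, 6.5], "yaw": 0, "jaw": 0}
    - {"delta_pos": [12.3, -0.5, 7.2], "yaw": 0, "jaw": 0}
    - {"delta_pos": [12.3, -0.5, 7.8], "yaw": 0, "jaw": 0}
    - {"delta_pos": [12.3, -0.5, 8.3], "yaw": 0, "jaw": 0}

```text
clock: 25.65
eef_pos: [458.9, -174.3, 146.5]
tcp_rot: [3.141, -0.0, 1.748]
contact_force: [-0.5, 1.0, 1.8]
opening: 0.001
grasp_force: 0.9
```

Call:
play_rows:
  steps:
    - {"delta_pos": [0, 0, 0.2], "yaw": 0, "jaw": 0}
    - {"delta_pos": [0, 0, 0.4], "yaw": 0, "jaw": 0}
    - {"delta_pos": [0, 0, 0.6], "yaw": 0, "jaw": 0}
    - {"delta_pos": [0, 0, 0.7], "yaw": 0, "jaw": 0}
    - {"delta_pos": [0, 0, 0.7], "yaw": 0, "jaw": 0}
    - {"delta_pos": [0, 0, 0.7], "yaw": 0, "jaw": 0}
    - {"delta_pos": [0, 0, 0.7], "yaw": 0, "jaw": 0}
    - {"delta_pos": [0, 0, 0.7], "yaw": 0, "jaw": 0}

```text
clock: 26.45
eef_pos: [460.6, -174.7, 141.5]
tcp_rot: [3.138, 0.001, 1.747]
contact_force: [-1.8, 4.1, 18.8]
opening: 0.002
grasp_force: 9.7
```

Add a little more, then lift and look.

Call:
play_rows:
  steps:
    - {"delta_pos": [0, 0, 0.1], "yaw": 0, "jaw": 0}
    - {"delta_pos": [0, 0, 0.1], "yaw": 0, "jaw": 0}
    - {"delta_pos": [0, 0, 0.1], "yaw": 0, "jaw": 0}
    - {"delta_pos": [0, 0, -3], "yaw": 0, "jaw": 0}
    - {"delta_pos": [0, 0, -7], "yaw": 0, "jaw": 0}
    - {"delta_pos": [-4, 0, -8], "yaw": 0, "jaw": 0}
    - {"delta_pos": [-8, 0, -8.5], "yaw": 0, "jaw": 0}
    - {"delta_pos": [-12, 0, -9], "yaw": 0, "jaw": 0}

```text
clock: 27.25
eef_pos: [480.4, -294.3, 230.5]
tcp_rot: [3.14, 0.002, 1.748]
contact_force: [0.0, -0.0, 0.3]
opening: -0.003
grasp_force: 0.0
```

Call:
play_rows:
  steps:
    - {"delta_pos": [0, 0, 0], "yaw": 0, "jaw": 35}
    - {"delta_pos": [0, 0, 0], "yaw": 0, "jaw": 35}
    - {"delta_pos": [0, 0, 0], "yaw": 0, "jaw": 35}
    - {"delta_pos": [0, 0, 0], "yaw": 0, "jaw": 35}
    - {"delta_pos": [0, 0, 0], "yaw": 0, "jaw": 35}
    - {"delta_pos": [0, 0, 0], "yaw": 0, "jaw": 35}
    - {"delta_pos": [0, 0, 0], "yaw": 0, "jaw": 35}
    - {"delta_pos": [0, 0, 0], "yaw": 0, "jaw": 35}

```text
clock: 28.05
eef_pos: [479.9, -292.4, 229.3]
tcp_rot: [3.142, 0.0, 1.748]
contact_force: [-0.3, -0.1, -0.0]
opening: 0.347
grasp_force: 0.0
```

```bash
python3 - <<'E'
from h import *
look("t4",True)
w=b2w(-62,5)
plan([(*w,230,100,70),(*w,165,100,70)])
w0=pol(225);plan([(*w0[:2],215,100,35),(*w0[:2],157,100,35,31)])
E
```

```text
yellow rect ((-55.09800338745117, -11.478950500488281), (72.12704467773438, 73.58793640136719), 2.6870031356811523) yonly ((-55.090885162353516, -11.584243774414062), (71.87799835205078, 73.76176452636719), 3.0329551696777344) 396
red 164 [-70.7   7.2 152.6] z90 [152.6 154.8]
blue 20 [-42.8   8.  148.4] z90 [148.4 149.7]
centre [ 451.7 -102.2] 19 posts body ang [np.float64(-136.3), np.float64(134.4)] [np.float64(97.0), np.float64(99.0)]
[{"delta_pos":[4.32,0.01,-0.02],"yaw":0.001,"jaw":70},{"delta_pos":[8.63,0.02,-0.05],"yaw":0.002,"jaw":70},{"delta_pos":[12.95,0.03,-0.07],"yaw":0.003,"jaw":70},{"delta_pos":[12.95,0.03,3.18],"yaw":0.003,"jaw":70},{"delta_pos":[12.95,0.03,6.43],"yaw":0.003,"jaw":70},{"delta_pos":[12.95,0.03,6.43],"yaw":0.003,"jaw":70},{"delta_pos":[12.95,0.03,6.43],"yaw":0.003,"jaw":70},{"delta_pos":[12.95,0.03,6.43],"yaw":0.003,"jaw":70}]
[{"delta_pos":[3.05,1.86,0.36],"yaw":0.001,"jaw":35},{"delta_pos":[6.10,3.73,0.71],"yaw":0.001,"jaw":35},{"delta_pos":[9.15,5.59,1.07],"yaw":0.002,"jaw":35},{"delta_pos":[12.20,7.46,1.43],"yaw":0.003,"jaw":35},{"delta_pos":[12.20,7.46,4.33],"yaw":0.003,"jaw":35},{"delta_pos":[12.20,7.46,7.23],"yaw":0.003,"jaw":35},{"delta_pos":[12.20,7.46,7.23],"yaw":0.003,"jaw":35},{"delta_pos":[12.20,7.46,7.23],"yaw":0.003,"jaw":35}]
```

View pics/t4.png

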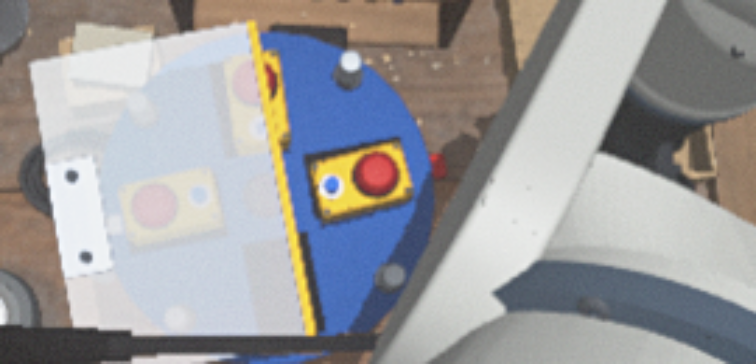

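Call:
play_rows:
  steps:
    - {"delta_pos": [4.3, 0, 0], "yaw": 0, "jaw": 70}
    - {"delta_pos": [8.6, 0, 0], "yaw": 0, "jaw": 70}
    - {"delta_pos": [12.9, -0.1, 0], "yaw": 0, "jaw": 70}
    - {"delta_pos": [12.9, -0.1, 3], "yaw": 0, "jaw": 70}
    - {"delta_pos": [12.9, -0.1, 6.4], "yaw": 0, "jaw": 70}
    - {"delta_pos": [12.9, -0.1, 6.4], "yaw": 0, "jaw": 70}
    - {"delta_pos": [12.9, -0.1, 8.5], "yaw": 0, "jaw": 70}
    - {"delta_pos": [12.9, -0.1, 10.5], "yaw": 0, "jaw": 70}
  grip_force: 60

```text
clock: 28.9
eef_pos: [457.2, -166.4, 125.3]
tcp_rot: [3.14, 0.001, 1.747]
contact_force: [0.4, 0.4, 0.8]
opening: 0.697
grasp_force: 0.0
```

Call:
play_rows:
  steps:
    - {"delta_pos": [0, 0, 1.5], "yaw": 0, "jaw": 70}
    - {"delta_pos": [0, 0, 2.5], "yaw": 0, "jaw": 70}
    - {"delta_pos": [0, 0, 2.5], "yaw": 0, "jaw": 30}
    - {"delta_pos": [0, 0, 2.5], "yaw": 0, "jaw": 30}
    - {"delta_pos": [0, 0, 2.5], "yaw": 0, "jaw": 30}
    - {"delta_pos": [0, 0, 2.5], "yaw": 0, "jaw": 30}
    - {"delta_pos": [0, 0, 2.5], "yaw": 0, "jaw": 30}
    - {"delta_pos": [0, 0, 2.5], "yaw": 0, "jaw": 30}

```text
clock: 29.7
eef_pos: [456.7, -166.0, 100.1]
tcp_rot: [3.14, 0.001, 1.748]
contact_force: [-1.4, -0.2, 7.1]
opening: 0.419
grasp_force: 59.8
```

Call:
play_rows:
  steps:
    - {"delta_pos": [0, 0, -1], "yaw": 0, "jaw": 30}
    - {"delta_pos": [0, 0, -3], "yaw": 0, "jaw": 30}
    - {"delta_pos": [0, 0, -6], "yaw": 0, "jaw": 30}
    - {"delta_pos": [0, 0, -9], "yaw": 0, "jaw": 30}
    - {"delta_pos": [0, 0, -10], "yaw": 0, "jaw": 30}
    - {"delta_pos": [0, 0, -10], "yaw": 0, "jaw": 30}
    - {"delta_pos": [0, 0, -10], "yaw": 0, "jaw": 30}
    - {"delta_pos": [0, 0, -10], "yaw": 0, "jaw": 30}

```text
clock: 30.5
eef_pos: [455.2, -165.3, 197.8]
tcp_rot: [-3.139, -0.001, 1.748]
contact_force: [1.0, 0.2, -3.5]
opening: 0.421
grasp_force: 59.3
```

```bash
python3 - <<'E'
from h import *
q=carton3((566,-348,5));print(r.sense()["opening"])
a=np.degrees(q[2])
plan([(*q[:2],200,90+a,30,40),(*q[:2],120,90+a,30,40)])
E
```

```text
carton side 435 [ 566.4 -347.8] 4.9 med 1.22
0.41234415587265416
[{"delta_pos":[-3.32,1.29,-0.04],"yaw":0.015,"jaw":30},{"delta_pos":[-6.64,2.58,-0.07],"yaw":0.030,"jaw":30},{"delta_pos":[-9.96,3.87,-0.11],"yaw":0.046,"jaw":30},{"delta_pos":[-13.27,5.15,-0.15],"yaw":0.061,"jaw":30},{"delta_pos":[-16.59,6.44,-0.18],"yaw":0.076,"jaw":30},{"delta_pos":[-19.91,7.73,-0.22],"yaw":0.091,"jaw":30},{"delta_pos":[-19.91,7.73,3.78],"yaw":0.091,"jaw":30},{"delta_pos":[-19.91,7.73,7.78],"yaw":0.091,"jaw":30}]
```

Call:
play_rows:
  steps:
    - {"delta_pos": [-3.3, 1.3, 0], "yaw": 0.015, "jaw": 30}
    - {"delta_pos": [-6.6, 2.6, 0], "yaw": 0.03, "jaw": 30}
    - {"delta_pos": [-10, 3.9, 0], "yaw": 0.045, "jaw": 30}
    - {"delta_pos": [-13.3, 5.2, 0], "yaw": 0.06, "jaw": 30}
    - {"delta_pos": [-16.6, 6.5, 0], "yaw": 0.076, "jaw": 30}
    - {"delta_pos": [-19.9, 7.8, 0], "yaw": 0.09, "jaw": 30}
    - {"delta_pos": [-19.9, 7.8, 4], "yaw": 0.09, "jaw": 30}
    - {"delta_pos": [-19.9, 7.8, 7.5], "yaw": 0.09, "jaw": 30}

```text
clock: 31.35
eef_pos: [568.1, -348.9, 122.0]
tcp_rot: [-3.141, -0.0, 1.657]
contact_force: [-0.2, 1.2, -3.2]
opening: 0.416
grasp_force: 59.7
```

Call:
play_rows:
  steps:
    - {"delta_pos": [0, 0, 0.5], "yaw": 0, "jaw": 30}
    - {"delta_pos": [0, 0, 4], "yaw": 0, "jaw": 30}
    - {"delta_pos": [0, 0, 7], "yaw": 0, "jaw": 30}
    - {"delta_pos": [0, 0, 9], "yaw": 0, "jaw": 30}
    - {"delta_pos": [0, 0, 10], "yaw": 0, "jaw": 30}
    - {"delta_pos": [0, 0, 10], "yaw": 0, "jaw": 30}
    - {"delta_pos": [0, 0, 10], "yaw": 0, "jaw": 30}
    - {"delta_pos": [0, 0, 10], "yaw": 0, "jaw": 30}

```text
clock: 32.15
eef_pos: [569.0, -348.5, 25.9]
tcp_rot: [3.14, 0.001, 1.658]
contact_force: [0.8, -0.1, -2.3]
opening: 0.414
grasp_force: 59.8
```

Call:
play_rows:
  steps:
    - {"delta_pos": [0, 0, 0.5], "yaw": 0, "jaw": 30}
    - {"delta_pos": [0, 0, 1], "yaw": 0, "jaw": 30}
    - {"delta_pos": [0, 0, 1.3], "yaw": 0, "jaw": 30}
    - {"delta_pos": [0, 0, 1.3], "yaw": 0, "jaw": 30}
    - {"delta_pos": [0, 0, 1.3], "yaw": 0, "jaw": 30}
    - {"delta_pos": [0, 0, 1.3], "yaw": 0, "jaw": 55}
    - {"delta_pos": [0, 0, 1.3], "yaw": 0, "jaw": 55}
    - {"delta_pos": [0, 0, 1.3], "yaw": 0, "jaw": 55}

```text
clock: 32.95
eef_pos: [568.3, -348.1, 11.4]
tcp_rot: [3.141, 0.0, 1.658]
contact_force: [1.3, -0.0, 0.1]
opening: 0.55
grasp_force: 0.0
```

Call:
play_rows:
  steps:
    - {"delta_pos": [0, 0, -1], "yaw": 0, "jaw": 55}
    - {"delta_pos": [0, 0, -4], "yaw": 0, "jaw": 55}
    - {"delta_pos": [0, 0, -8], "yaw": 0, "jaw": 55}
    - {"delta_pos": [0, 0, -12], "yaw": -0.05, "jaw": 35}
    - {"delta_pos": [0, 0, -16], "yaw": -0.09, "jaw": 35}
    - {"delta_pos": [0, -4, -20], "yaw": -0.09, "jaw": 35}
    - {"delta_pos": [0, -6, -20], "yaw": -0.09, "jaw": 35}
    - {"delta_pos": [0, -6, -20], "yaw": -0.09, "jaw": 35}
  grip_force: 25

```text
clock: 33.75
eef_pos: [506.0, -353.6, 213.7]
tcp_rot: [3.141, 0.001, 1.747]
contact_force: [0.0, 0.3, 0.5]
opening: 0.347
grasp_force: 0.0
```

```bash
python3 - <<'E'
from h import *
im,D=vision.grab_frame("side");P=cloud("side",D);h=cv2.cvtColor(im,cv2.COLOR_RGB2HSV)
y=(h[...,0]>18)&(h[...,0]<32)&(h[...,1]>150)&(P[...,1]<-260)&(P[...,0]>430)
n,l,st,ce=cv2.connectedComponentsWithStats(y.astype(np.uint8))
for i in range(1,n):
    if st[i,4]>20: print(st[i,4],P[l==i].min(0).round(),P[l==i].max(0).round())
carton3((565,-346,0))
w0=pol(223.8);plan([(*w0[:2],210,100,35),(*w0[:2],157,100,35,31)])
E
```

```text
411 [ 483. -386.   28.] [ 572. -320.   49.]
26 [ 550. -380.   36.] [ 574. -367.   48.]
carton side 435 [ 566.2 -347.8] 4.9 med 1.19
[{"delta_pos":[3.71,1.12,0.04],"yaw":0.000,"jaw":35},{"delta_pos":[7.42,2.24,0.08],"yaw":0.001,"jaw":35},{"delta_pos":[11.12,3.36,0.12],"yaw":0.001,"jaw":35},{"delta_pos":[14.83,4.48,0.15],"yaw":0.001,"jaw":35},{"delta_pos":[18.54,5.60,0.19],"yaw":0.001,"jaw":35},{"delta_pos":[18.54,5.60,2.84],"yaw":0.001,"jaw":35},{"delta_pos":[18.54,5.60,5.49],"yaw":0.001,"jaw":35},{"delta_pos":[18.54,5.60,5.49],"yaw":0.001,"jaw":35}]
```

Both stand in the carton. Third turn.

Call:
play_rows:
  steps:
    - {"delta_pos": [3.7, 1.1, 0], "yaw": 0, "jaw": 35}
    - {"delta_pos": [7.4, 2.2, 0], "yaw": 0, "jaw": 35}
    - {"delta_pos": [11.1, 3.4, 0], "yaw": 0, "jaw": 35}
    - {"delta_pos": [14.8, 4.5, 0], "yaw": 0, "jaw": 35}
    - {"delta_pos": [18.6, 5.6, 0], "yaw": 0, "jaw": 35}
    - {"delta_pos": [18.6, 5.6, 3], "yaw": 0, "jaw": 35}
    - {"delta_pos": [18.6, 5.6, 5.5], "yaw": 0, "jaw": 35}
    - {"delta_pos": [18.6, 5.6, 5.5], "yaw": 0, "jaw": 35}

```text
clock: 34.65
eef_pos: [528.8, -158.6, 152.8]
tcp_rot: [-3.136, -0.003, 1.749]
contact_force: [-0.2, 0.2, -0.5]
opening: 0.354
grasp_force: 0.0
```

Call:
play_rows:
  steps:
    - {"delta_pos": [0, 0, 1], "yaw": 0, "jaw": 35}
    - {"delta_pos": [0, 0, 3], "yaw": 0, "jaw": 35}
    - {"delta_pos": [0, 0, 4.5], "yaw": 0, "jaw": 35}
    - {"delta_pos": [0, 0, 4.9], "yaw": 0, "jaw": 12}
    - {"delta_pos": [0, 0, 4.9], "yaw": 0, "jaw": 12}
    - {"delta_pos": [0, 0, 4.9], "yaw": 0, "jaw": 12}
    - {"delta_pos": [0, 0, 4.9], "yaw": 0, "jaw": 12}
    - {"delta_pos": [0, 0, 4.9], "yaw": 0, "jaw": 12}

```text
clock: 35.45
eef_pos: [530.8, -160.6, 106.6]
tcp_rot: [3.142, 0.0, 1.748]
contact_force: [5.3, -4.1, -21.3]
opening: 0.152
grasp_force: 24.4
```

Call:
play_rows:
  steps:
    - {"delta_pos": [-0.6, -0.73, 0], "yaw": 0, "jaw": 12}
    - {"delta_pos": [-1.2, -1.53, 0], "yaw": 0, "jaw": 12}
    - {"delta_pos": [-1.7, -2.38, 0], "yaw": 0, "jaw": 12}
    - {"delta_pos": [-2.1, -3.27, 0], "yaw": 0, "jaw": 12}
    - {"delta_pos": [-2.4, -4.2, 0], "yaw": 0, "jaw": 12}
    - {"delta_pos": [-2.65, -5.2, 0], "yaw": 0, "jaw": 12}
    - {"delta_pos": [-2.8, -6.1, 0], "yaw": 0, "jaw": 12}
    - {"delta_pos": [-2.8, -7.1, 0], "yaw": 0, "jaw": 12}

```text
clock: 36.25
eef_pos: [466.7, -201.4, 108.1]
tcp_rot: [3.139, 0.002, 1.747]
contact_force: [1.8, 1.8, -8.6]
opening: 0.15
grasp_force: 25.0
```

Call:
play_rows:
  steps:
    - {"delta_pos": [0.1, -1.0, 0], "yaw": 0, "jaw": 12}
    - {"delta_pos": [0.25, -2, 0], "yaw": 0, "jaw": 12}
    - {"delta_pos": [0.5, -2.9, 0], "yaw": 0, "jaw": 12}
    - {"delta_pos": [0.85, -3.8, 0], "yaw": 0, "jaw": 12}
    - {"delta_pos": [1.3, -4.7, 0], "yaw": 0, "jaw": 12}
    - {"delta_pos": [1.3, -4.7, 0], "yaw": 0, "jaw": 12}
    - {"delta_pos": [1.3, -4.7, 0], "yaw": 0, "jaw": 30}
    - {"delta_pos": [1.3, -4.7, 0], "yaw": 0, "jaw": 30}

```text
clock: 37.05
eef_pos: [416.1, -195.2, 107.1]
tcp_rot: [-3.14, -0.001, 1.748]
contact_force: [-1.9, -0.3, 1.5]
opening: 0.3
grasp_force: 0.5
```

Call:
play_rows:
  steps:
    - {"delta_pos": [0, 0, -2], "yaw": 0, "jaw": 30}
    - {"delta_pos": [0, 0, -6], "yaw": 0, "jaw": 30}
    - {"delta_pos": [0, 0, -9], "yaw": 0, "jaw": 0}
    - {"delta_pos": [-3, 2.5, -11], "yaw": 0, "jaw": 0}
    - {"delta_pos": [-7, 4.9, -12], "yaw": 0, "jaw": 0}
    - {"delta_pos": [-11, 4.9, -12], "yaw": 0, "jaw": 0}
    - {"delta_pos": [-11, 4.9, -12], "yaw": 0, "jaw": 0}
    - {"delta_pos": [-11, 4.9, -12], "yaw": 0, "jaw": 0}

```text
clock: 37.85
eef_pos: [484.2, -295.5, 226.5]
tcp_rot: [-3.14, -0.001, 1.747]
contact_force: [0.7, 0.6, -0.0]
opening: -0.005
grasp_force: 0.0
```

```bash
python3 - <<'E'
from h import *
look("x")
w=b2w(-70.5,4)
plan([(*w,210,100,0),(*w,160,100,0,25),(*w,147,100,0,7)])
E
```

```text
yellow rect ((-52.98619079589844, -9.511390686035156), (69.39244079589844, 74.01087951660156), 85.5162353515625) yonly ((-44.96466064453125, 0.4716224670410156), (54.29139709472656, 93.65811920166016), 57.46554183959961) 381
red 170 [-67.    9.3 152.6] z90 [152.6 155.4]
blue 1 [-86.5  27.6 123.6] z90 [123.6 123.6]
centre [ 452.1 -102.2] 19 posts body ang [np.float64(-136.7), np.float64(133.8)] [np.float64(98.0), np.float64(99.0)]
[{"delta_pos":[4.13,-0.08,0.55],"yaw":0.001,"jaw":0},{"delta_pos":[8.27,-0.16,1.10],"yaw":0.001,"jaw":0},{"delta_pos":[12.40,-0.24,1.65],"yaw":0.002,"jaw":0},{"delta_pos":[12.40,-0.24,4.15],"yaw":0.002,"jaw":0},{"delta_pos":[12.40,-0.24,6.65],"yaw":0.002,"jaw":0},{"delta_pos":[12.40,-0.24,7.30],"yaw":0.002,"jaw":0},{"delta_pos":[12.40,-0.24,7.95],"yaw":0.002,"jaw":0},{"delta_pos":[12.40,-0.24,7.95],"yaw":0.002,"jaw":0}]
```

Call:
play_rows:
  steps:
    - {"delta_pos": [4.2, -0.2, 0.6], "yaw": 0, "jaw": 0}
    - {"delta_pos": [8.5, -0.4, 1.1], "yaw": 0, "jaw": 0}
    - {"delta_pos": [12.7, -0.6, 1.7], "yaw": 0, "jaw": 0}
    - {"delta_pos": [12.7, -0.6, 4.2], "yaw": 0, "jaw": 0}
    - {"delta_pos": [12.7, -0.6, 6.3], "yaw": 0, "jaw": 0}
    - {"delta_pos": [12.7, -0.6, 7], "yaw": 0, "jaw": 0}
    - {"delta_pos": [12.7, -0.6, 7.6], "yaw": 0, "jaw": 0}
    - {"delta_pos": [12.7, -0.6, 8.1], "yaw": 0, "jaw": 0}

```text
clock: 38.7
eef_pos: [456.5, -171.2, 146.5]
tcp_rot: [3.141, -0.0, 1.748]
contact_force: [-0.2, 1.1, 1.9]
opening: -0.002
grasp_force: 0.9
```

Call:
play_rows:
  steps:
    - {"delta_pos": [0, 0, 0.2], "yaw": 0, "jaw": 0}
    - {"delta_pos": [0, 0, 0.4], "yaw": 0, "jaw": 0}
    - {"delta_pos": [0, 0, 0.6], "yaw": 0, "jaw": 0}
    - {"delta_pos": [0, 0, 0.7], "yaw": 0, "jaw": 0}
    - {"delta_pos": [0, 0, 0.75], "yaw": 0, "jaw": 0}
    - {"delta_pos": [0, 0, 0.75], "yaw": 0, "jaw": 0}
    - {"delta_pos": [0, 0, 0.75], "yaw": 0, "jaw": 0}
    - {"delta_pos": [0, 0, 0.75], "yaw": 0, "jaw": 0}

```text
clock: 39.5
eef_pos: [458.7, -171.7, 141.4]
tcp_rot: [3.137, 0.002, 1.747]
contact_force: [-2.5, 5.1, 24.1]
opening: -0.001
grasp_force: 11.7
```

Call:
play_rows:
  steps:
    - {"delta_pos": [0, 0, 0], "yaw": 0, "jaw": 0}
    - {"delta_pos": [0, 0, -3], "yaw": 0, "jaw": 0}
    - {"delta_pos": [0, 0, -7], "yaw": 0, "jaw": 0}
    - {"delta_pos": [-4, 0, -8], "yaw": 0, "jaw": 0}
    - {"delta_pos": [-8, 0, -8.5], "yaw": 0, "jaw": 0}
    - {"delta_pos": [-12, 0, -9], "yaw": 0, "jaw": 35}
    - {"delta_pos": [-12, 0, -9], "yaw": 0, "jaw": 35}
    - {"delta_pos": [-12, 0, -9], "yaw": 0, "jaw": 35}

```text
clock: 40.3
eef_pos: [477.3, -290.4, 228.7]
tcp_rot: [-3.142, -0.0, 1.746]
contact_force: [-0.1, 1.4, -0.7]
opening: 0.354
grasp_force: 0.0
```

```bash
python3 - <<'E'
from h import *
look("t5",True)
w=b2w(-59,7)
plan([(*w,230,100,70),(*w,165,100,70)])
w0=pol(223.8);plan([(*w0[:2],215,100,35),(*w0[:2],157,100,35,31)])
E
```

```text
yellow rect ((-52.95020294189453, -10.180931091308594), (69.687255859375, 72.67622375488281), 86.76644897460938) yonly ((-52.95020294189453, -10.180931091308594), (69.687255859375, 72.67622375488281), 86.76644897460938) 374
red 168 [-67.3   8.4 152.8] z90 [152.8 155.4]
blue 23 [-39.1   5.8 149.1] z90 [149.1 150.3]
centre [ 451.8 -102.3] 19 posts body ang [np.float64(-135.9), np.float64(134.8)] [np.float64(98.0), np.float64(99.0)]
[{"delta_pos":[4.30,0.01,-0.05],"yaw":0.001,"jaw":70},{"delta_pos":[8.60,0.03,-0.10],"yaw":0.001,"jaw":70},{"delta_pos":[12.90,0.04,-0.15],"yaw":0.002,"jaw":70},{"delta_pos":[12.90,0.04,3.10],"yaw":0.002,"jaw":70},{"delta_pos":[12.90,0.04,6.35],"yaw":0.002,"jaw":70},{"delta_pos":[12.90,0.04,6.35],"yaw":0.002,"jaw":70},{"delta_pos":[12.90,0.04,6.35],"yaw":0.002,"jaw":70},{"delta_pos":[12.90,0.04,6.35],"yaw":0.002,"jaw":70}]
[{"delta_pos":[3.91,2.51,0.45],"yaw":0.001,"jaw":35},{"delta_pos":[7.81,5.01,0.90],"yaw":0.001,"jaw":35},{"delta_pos":[11.72,7.52,1.35],"yaw":0.002,"jaw":35},{"delta_pos":[11.72,7.52,4.25],"yaw":0.002,"jaw":35},{"delta_pos":[11.72,7.52,7.15],"yaw":0.002,"jaw":35},{"delta_pos":[11.72,7.52,7.15],"yaw":0.002,"jaw":35},{"delta_pos":[11.72,7.52,7.15],"yaw":0.002,"jaw":35},{"delta_pos":[11.72,7.52,7.15],"yaw":0.002,"jaw":35}]
```

View pics/t5.png

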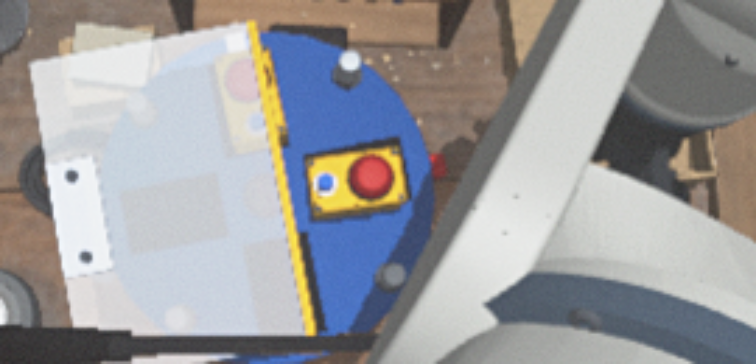

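Call:
play_rows:
  steps:
    - {"delta_pos": [4.3, 0, 0], "yaw": 0.03, "jaw": 70}
    - {"delta_pos": [8.6, 0, 0], "yaw": 0.06, "jaw": 70}
    - {"delta_pos": [12.9, 0.1, 0], "yaw": 0.07, "jaw": 70}
    - {"delta_pos": [12.9, 0.1, 3], "yaw": 0.07, "jaw": 70}
    - {"delta_pos": [12.9, 0.1, 6.4], "yaw": 0.07, "jaw": 70}
    - {"delta_pos": [12.9, 0.1, 6.4], "yaw": 0.07, "jaw": 70}
    - {"delta_pos": [12.9, 0.1, 8.5], "yaw": 0.07, "jaw": 70}
    - {"delta_pos": [12.9, 0.1, 10.5], "yaw": 0.07, "jaw": 70}
  grip_force: 60

```text
clock: 41.15
eef_pos: [456.5, -162.2, 124.8]
tcp_rot: [3.14, 0.001, 1.678]
contact_force: [0.7, -0.7, -0.8]
opening: 0.697
grasp_force: 0.0
```

Call:
play_rows:
  steps:
    - {"delta_pos": [0, 0, 1.5], "yaw": 0, "jaw": 70}
    - {"delta_pos": [0, 0, 2.4], "yaw": 0, "jaw": 70}
    - {"delta_pos": [0, 0, 2.4], "yaw": 0, "jaw": 30}
    - {"delta_pos": [0, 0, 2.4], "yaw": 0, "jaw": 30}
    - {"delta_pos": [0, 0, 2.4], "yaw": 0, "jaw": 30}
    - {"delta_pos": [0, 0, 2.4], "yaw": 0, "jaw": 30}
    - {"delta_pos": [0, 0, 2.4], "yaw": 0, "jaw": 30}
    - {"delta_pos": [0, 0, 2.4], "yaw": 0, "jaw": 30}

```text
clock: 41.95
eef_pos: [456.3, -162.5, 100.6]
tcp_rot: [3.141, 0.0, 1.678]
contact_force: [-1.8, 0.6, 6.5]
opening: 0.41
grasp_force: 61.0
```

Call:
play_rows:
  steps:
    - {"delta_pos": [0, 0, -1], "yaw": 0, "jaw": 30}
    - {"delta_pos": [0, 0, -3], "yaw": 0, "jaw": 30}
    - {"delta_pos": [0, 0, -6], "yaw": 0, "jaw": 30}
    - {"delta_pos": [0, 0, -9], "yaw": 0, "jaw": 30}
    - {"delta_pos": [0, 0, -10], "yaw": 0, "jaw": 30}
    - {"delta_pos": [0, 0, -10], "yaw": 0, "jaw": 30}
    - {"delta_pos": [0, 0, -10], "yaw": 0, "jaw": 30}
    - {"delta_pos": [0, 0, -10], "yaw": 0, "jaw": 30}

```text
clock: 42.75
eef_pos: [454.8, -162.0, 198.3]
tcp_rot: [-3.139, -0.001, 1.678]
contact_force: [-0.8, -1.7, -2.7]
opening: 0.412
grasp_force: 60.5
```

```bash
python3 - <<'E'
from h import *
q=carton3((566,-348,5));print(r.sense()["opening"])
a=q[2];w=q[:2]+62*np.array([np.cos(a),np.sin(a)]);print(w)
im,D=vision.grab_frame("side");P=cloud("side",D)
m=(P[...,0]>600)&(P[...,0]<700)&(P[...,1]<-250)&(P[...,1]>-420)&(P[...,2]>60)&(P[...,2]<200);v=P[m];print("tall near",len(v),v.min(0).round() if len(v) else "", v[v[:,0]<690].round()[:3].tolist())
a=np.degrees(a)
plan([(*w,200,90+a,30,40),(*w,120,90+a,30,40)])
E
```

```text
carton side 438 [ 566.1 -347.8] 4.9 med 1.18
0.41140584313093537
[ 627.90408393 -342.47116349]
tall near 153 [ 674. -291.   60.] [[686.0, -277.0, 101.0], [688.0, -273.0, 97.0], [686.0, -275.0, 98.0]]
[{"delta_pos":[-2.83,2.18,-0.02],"yaw":0.003,"jaw":30},{"delta_pos":[-5.65,4.36,-0.04],"yaw":0.006,"jaw":30},{"delta_pos":[-8.48,6.54,-0.07],"yaw":0.009,"jaw":30},{"delta_pos":[-11.30,8.72,-0.09],"yaw":0.012,"jaw":30},{"delta_pos":[-14.13,10.90,-0.11],"yaw":0.015,"jaw":30},{"delta_pos":[-16.96,13.08,-0.13],"yaw":0.018,"jaw":30},{"delta_pos":[-19.78,15.26,-0.15],"yaw":0.021,"jaw":30},{"delta_pos":[-19.78,15.26,3.85],"yaw":0.021,"jaw":30}]
[{"delta_pos":[0.00,0.00,4.00],"yaw":-0.000,"jaw":30},{"delta_pos":[0.00,0.00,4.00],"yaw":-0.000,"jaw":30},{"delta_pos":[0.00,0.00,4.00],"yaw":-0.000,"jaw":30},{"delta_pos":[0.00,0.00,4.00],"yaw":-0.000,"jaw":30},{"delta_pos":[0.00,0.00,4.00],"yaw":-0.000,"jaw":30},{"delta_pos":[0.00,0.00,4.00],"yaw":-0.000,"jaw":30},{"delta_pos":[0.00,0.00,4.00],"yaw":-0.000,"jaw":30},{"delta_pos":[0.00,0.00,4.00],"yaw":-0.000,"jaw":30}]
```

```bash
python3 - <<'E'
from h import *
plan([(500,-320,198,95,30,42),(628,-342.5,198,95,30,42),(628,-342.5,120,95,30,40)])
E
```

```text
[{"delta_pos":[-4.05,0.70,0.01],"yaw":0.005,"jaw":30},{"delta_pos":[-8.09,1.39,0.02],"yaw":0.010,"jaw":30},{"delta_pos":[-12.14,2.09,0.03],"yaw":0.015,"jaw":30},{"delta_pos":[-16.18,2.79,0.05],"yaw":0.020,"jaw":30},{"delta_pos":[-17.08,5.91,0.05],"yaw":0.020,"jaw":30},{"delta_pos":[-17.98,9.03,0.05],"yaw":0.020,"jaw":30},{"delta_pos":[-18.88,12.15,0.05],"yaw":0.020,"jaw":30},{"delta_pos":[-19.79,15.27,0.05],"yaw":0.020,"jaw":30}]
[{"delta_pos":[0.00,0.00,3.90],"yaw":-0.000,"jaw":30},{"delta_pos":[0.00,0.00,7.80],"yaw":-0.000,"jaw":30},{"delta_pos":[0.00,0.00,7.80],"yaw":-0.000,"jaw":30},{"delta_pos":[0.00,0.00,7.80],"yaw":-0.000,"jaw":30},{"delta_pos":[0.00,0.00,7.80],"yaw":-0.000,"jaw":30},{"delta_pos":[0.00,0.00,7.80],"yaw":-0.000,"jaw":30},{"delta_pos":[0.00,0.00,7.80],"yaw":-0.000,"jaw":30},{"delta_pos":[0.00,0.00,7.80],"yaw":-0.000,"jaw":30}]
```

Call:
play_rows:
  steps:
    - {"delta_pos": [-4, 0.7, 0], "yaw": 0.005, "jaw": 30}
    - {"delta_pos": [-8.1, 1.4, 0], "yaw": 0.01, "jaw": 30}
    - {"delta_pos": [-12.1, 2.1, 0], "yaw": 0.015, "jaw": 30}
    - {"delta_pos": [-16.2, 2.8, 0], "yaw": 0.02, "jaw": 30}
    - {"delta_pos": [-17.1, 6, 0], "yaw": 0.02, "jaw": 30}
    - {"delta_pos": [-18, 9.1, 0], "yaw": 0.02, "jaw": 30}
    - {"delta_pos": [-18.9, 12.2, 0], "yaw": 0.02, "jaw": 30}
    - {"delta_pos": [-19.8, 15.3, 0], "yaw": 0.02, "jaw": 30}

```text
clock: 43.65
eef_pos: [629.8, -343.0, 198.2]
tcp_rot: [-3.14, -0.001, 1.657]
contact_force: [0.2, -1.4, -2.6]
opening: 0.415
grasp_force: 61.1
```

Call:
play_rows:
  steps:
    - {"delta_pos": [0, 0, 2], "yaw": 0, "jaw": 30}
    - {"delta_pos": [0, 0, 6], "yaw": 0, "jaw": 30}
    - {"delta_pos": [0, 0, 10], "yaw": 0, "jaw": 30}
    - {"delta_pos": [0, 0, 13], "yaw": 0, "jaw": 30}
    - {"delta_pos": [0, 0, 15], "yaw": 0, "jaw": 30}
    - {"delta_pos": [0, 0, 16.5], "yaw": 0, "jaw": 30}
    - {"delta_pos": [0, 0, 16.5], "yaw": 0, "jaw": 30}
    - {"delta_pos": [0, 0, 16.5], "yaw": 0, "jaw": 30}

```text
clock: 44.45
eef_pos: [629.3, -343.0, 34.9]
tcp_rot: [-3.142, -0.0, 1.658]
contact_force: [-0.0, 0.1, -2.6]
opening: 0.412
grasp_force: 61.3
```

Call:
play_rows:
  steps:
    - {"delta_pos": [0, 0, 0.7], "yaw": 0, "jaw": 30}
    - {"delta_pos": [0, 0, 1.4], "yaw": 0, "jaw": 30}
    - {"delta_pos": [0, 0, 2], "yaw": 0, "jaw": 30}
    - {"delta_pos": [0, 0, 2.2], "yaw": 0, "jaw": 30}
    - {"delta_pos": [0, 0, 2.2], "yaw": 0, "jaw": 30}
    - {"delta_pos": [0, 0, 2.2], "yaw": 0, "jaw": 55}
    - {"delta_pos": [0, 0, 2.2], "yaw": 0, "jaw": 55}
    - {"delta_pos": [0, 0, 2.2], "yaw": 0, "jaw": 55}

```text
clock: 45.25
eef_pos: [629.7, -343.1, 13.3]
tcp_rot: [3.141, 0.001, 1.658]
contact_force: [2.1, -1.2, 1.0]
opening: 0.549
grasp_force: 0.7
```

Call:
play_rows:
  steps:
    - {"delta_pos": [0, 0, -1], "yaw": 0, "jaw": 55}
    - {"delta_pos": [0, 0, -4], "yaw": 0, "jaw": 55}
    - {"delta_pos": [0, 0, -8], "yaw": 0, "jaw": 55}
    - {"delta_pos": [0, 0, -12], "yaw": -0.05, "jaw": 35}
    - {"delta_pos": [0, 0, -16], "yaw": -0.09, "jaw": 35}
    - {"delta_pos": [0, -4, -20], "yaw": -0.09, "jaw": 35}
    - {"delta_pos": [0, -8, -20], "yaw": -0.09, "jaw": 35}
    - {"delta_pos": [0, -12, -20], "yaw": -0.09, "jaw": 35}
  grip_force: 25

```text
clock: 46.05
eef_pos: [508.6, -353.7, 215.4]
tcp_rot: [3.14, 0.003, 1.748]
contact_force: [-0.5, -1.3, -0.2]
opening: 0.353
grasp_force: 0.0
```

Call:
play_rows:
  steps:
    - {"delta_pos": [0, 0, 0], "yaw": 0, "jaw": 35}
    - {"delta_pos": [0, 0, 0], "yaw": 0, "jaw": 35}
    - {"delta_pos": [0, 0, 0], "yaw": 0, "jaw": 35}
    - {"delta_pos": [0, 0, 0], "yaw": 0, "jaw": 35}
    - {"delta_pos": [0, 0, 0], "yaw": 0, "jaw": 35}
    - {"delta_pos": [0, 0, 0], "yaw": 0, "jaw": 35}
    - {"delta_pos": [0, 0, 0], "yaw": 0, "jaw": 35}
    - {"delta_pos": [0, 0, 0], "yaw": 0, "jaw": 35}

```text
clock: 46.85
eef_pos: [509.7, -353.2, 212.6]
tcp_rot: [-3.141, -0.0, 1.748]
contact_force: [-0.3, -0.1, 0.1]
opening: 0.352
grasp_force: 0.0
```

```bash
python3 - <<'E'
from h import *
im,D=vision.grab_frame("side");save("s5",im[200:340,360:500],3)
carton3((565,-346,0))
w0=pol(224.3);plan([(*w0[:2],212,100,35),(*w0[:2],157,100,35,31)])
E
```

```text
carton side 407 [ 566.4 -347.7] 5.0 med 1.21
[{"delta_pos":[3.73,1.10,0.01],"yaw":0.001,"jaw":35},{"delta_pos":[7.45,2.21,0.03],"yaw":0.001,"jaw":35},{"delta_pos":[11.18,3.31,0.04],"yaw":0.002,"jaw":35},{"delta_pos":[14.90,4.42,0.06],"yaw":0.002,"jaw":35},{"delta_pos":[18.63,5.52,0.07],"yaw":0.003,"jaw":35},{"delta_pos":[18.63,5.52,2.82],"yaw":0.003,"jaw":35},{"delta_pos":[18.63,5.52,5.57],"yaw":0.003,"jaw":35},{"delta_pos":[18.63,5.52,5.57],"yaw":0.003,"jaw":35}]
```

View pics/s5.png

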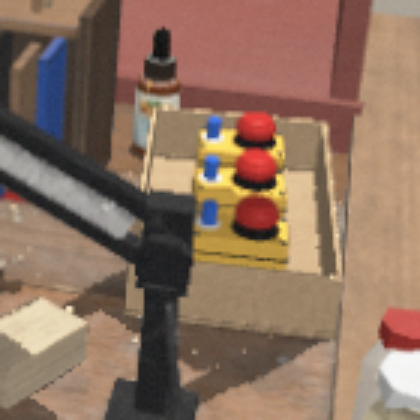

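All three failed switches stand upright in the tray, pins up (crop about (250,150), (250,180), (250,230)). Last turn home.

Call:
play_rows:
  steps:
    - {"delta_pos": [3.7, 1.1, 0], "yaw": 0, "jaw": 35}
    - {"delta_pos": [7.4, 2.2, 0], "yaw": 0, "jaw": 35}
    - {"delta_pos": [11.2, 3.3, 0], "yaw": 0, "jaw": 35}
    - {"delta_pos": [14.9, 4.4, 0], "yaw": 0, "jaw": 35}
    - {"delta_pos": [18.6, 5.5, 0], "yaw": 0, "jaw": 35}
    - {"delta_pos": [18.6, 5.5, 3], "yaw": 0, "jaw": 35}
    - {"delta_pos": [18.6, 5.5, 5.5], "yaw": 0, "jaw": 35}
    - {"delta_pos": [18.6, 5.5, 5.5], "yaw": 0, "jaw": 35}

```text
clock: 47.75
eef_pos: [528.9, -159.5, 155.1]
tcp_rot: [-3.137, -0.002, 1.749]
contact_force: [-0.4, 0.9, -0.1]
opening: 0.347
grasp_force: 0.0
```

Call:
play_rows:
  steps:
    - {"delta_pos": [0, 0, 1], "yaw": 0, "jaw": 35}
    - {"delta_pos": [0, 0, 3], "yaw": 0, "jaw": 35}
    - {"delta_pos": [0, 0, 4.5], "yaw": 0, "jaw": 35}
    - {"delta_pos": [0, 0, 4.8], "yaw": 0, "jaw": 12}
    - {"delta_pos": [0, 0, 4.8], "yaw": 0, "jaw": 12}
    - {"delta_pos": [0, 0, 4.8], "yaw": 0, "jaw": 12}
    - {"delta_pos": [0, 0, 4.8], "yaw": 0, "jaw": 12}
    - {"delta_pos": [0, 0, 4.8], "yaw": 0, "jaw": 12}

```text
clock: 48.55
eef_pos: [531.1, -161.0, 109.5]
tcp_rot: [3.141, 0.001, 1.748]
contact_force: [4.9, -2.9, -19.3]
opening: 0.152
grasp_force: 24.4
```

Call:
play_rows:
  steps:
    - {"delta_pos": [-0.6, -0.73, 0], "yaw": 0, "jaw": 12}
    - {"delta_pos": [-1.2, -1.53, 0], "yaw": 0, "jaw": 12}
    - {"delta_pos": [-1.7, -2.38, 0], "yaw": 0, "jaw": 12}
    - {"delta_pos": [-2.1, -3.27, 0], "yaw": 0, "jaw": 12}
    - {"delta_pos": [-2.4, -4.2, 0], "yaw": 0, "jaw": 12}
    - {"delta_pos": [-2.65, -5.2, 0], "yaw": 0, "jaw": 12}
    - {"delta_pos": [-2.8, -6.1, 0], "yaw": 0, "jaw": 12}
    - {"delta_pos": [-2.8, -7.1, 0], "yaw": 0, "jaw": 12}

```text
clock: 49.35
eef_pos: [467.0, -201.8, 110.9]
tcp_rot: [3.139, 0.002, 1.747]
contact_force: [4.2, -8.1, -4.4]
opening: 0.152
grasp_force: 25.3
```

Call:
play_rows:
  steps:
    - {"delta_pos": [0.1, -1.0, 0], "yaw": 0, "jaw": 12}
    - {"delta_pos": [0.25, -2, 0], "yaw": 0, "jaw": 12}
    - {"delta_pos": [0.5, -2.9, 0], "yaw": 0, "jaw": 12}
    - {"delta_pos": [0.85, -3.8, 0], "yaw": 0, "jaw": 12}
    - {"delta_pos": [1.3, -4.7, 0], "yaw": 0, "jaw": 12}
    - {"delta_pos": [1.3, -4.7, 0], "yaw": 0, "jaw": 12}
    - {"delta_pos": [1.3, -4.7, 0], "yaw": 0, "jaw": 30}
    - {"delta_pos": [1.3, -4.7, 0], "yaw": 0, "jaw": 30}

```text
clock: 50.15
eef_pos: [416.7, -195.7, 109.8]
tcp_rot: [-3.141, -0.001, 1.748]
contact_force: [-1.5, 0.0, 1.8]
opening: 0.297
grasp_force: 0.9
```

Call:
play_rows:
  steps:
    - {"delta_pos": [0, 0, -2], "yaw": 0, "jaw": 30}
    - {"delta_pos": [0, 0, -6], "yaw": 0, "jaw": 30}
    - {"delta_pos": [0, 0, -9], "yaw": 0, "jaw": 30}
    - {"delta_pos": [-3, 2.5, -12], "yaw": 0, "jaw": 30}
    - {"delta_pos": [-7, 4.9, -14], "yaw": 0, "jaw": 30}
    - {"delta_pos": [-11, 4.9, -16], "yaw": 0, "jaw": 30}
    - {"delta_pos": [-11, 4.9, -16], "yaw": 0, "jaw": 30}
    - {"delta_pos": [-11, 4.9, -16], "yaw": 0, "jaw": 30}

```text
clock: 50.95
eef_pos: [484.8, -296.0, 269.4]
tcp_rot: [-3.141, -0.001, 1.747]
contact_force: [-0.3, 1.3, -0.5]
opening: 0.3
grasp_force: 0.0
```

Call:
play_rows:
  steps:
    - {"delta_pos": [0, 0, 0], "yaw": 0, "jaw": 30}
    - {"delta_pos": [0, 0, 0], "yaw": 0, "jaw": 30}
    - {"delta_pos": [0, 0, 0], "yaw": 0, "jaw": 30}
    - {"delta_pos": [0, 0, 0], "yaw": 0, "jaw": 30}
    - {"delta_pos": [0, 0, 0], "yaw": 0, "jaw": 30}
    - {"delta_pos": [0, 0, 0], "yaw": 0, "jaw": 30}
    - {"delta_pos": [0, 0, 0], "yaw": 0, "jaw": 30}
    - {"delta_pos": [0, 0, 0], "yaw": 0, "jaw": 30}

```text
clock: 51.75
eef_pos: [485.0, -295.7, 269.8]
tcp_rot: [3.142, -0.0, 1.748]
contact_force: [-1.0, 0.5, 0.0]
opening: 0.301
grasp_force: 0.0
```

```bash
python3 - <<'E'
from h import *
look("t6",True)
print([(round(o["conf"],2),px2w("top",[o["uv"]],z=92).round(1)[0].tolist()) for o in vision.landmark_of("top","white_mark")+vision.landmark_of("top","pointer")])
carton3((566,-348,5))
E
```

```text
yellow rect ((-61.7762336730957, 4.453428268432617), (59.492210388183594, 35.748023986816406), 0.6147350668907166) yonly ((-61.7762336730957, 4.453428268432617), (59.492210388183594, 35.748023986816406), 0.6147350668907166) 372
red 164 [-70.7   4.8 142.9] z90 [142.9 145.1]
blue 22 [-41.8   4.7 148.5] z90 [148.5 150. ]
centre [ 451.7 -102. ] 24 posts body ang [np.float64(-136.5), np.float64(134.1)] [np.float64(98.0), np.float64(99.0)]
[(0.79, [474.3, -210.1, 92.0]), (0.72, [472.8, -204.7, 92.0])]
carton side 420 [ 566.  -347.7] 5.0 med 1.16
```

View pics/t6.png

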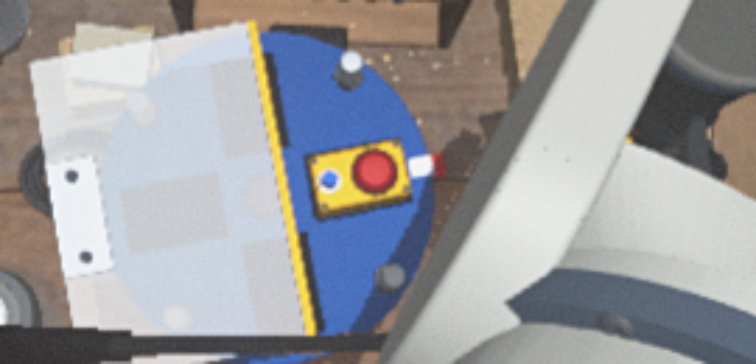

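The table is home: the white mark at (420,166) sits at the red pointer at (437,165). The sound switch's button is down (z 143) and its pin is up.

```bash
python3 -c "
from rig import r
print(r.sign_off())"
```

```text
the job is handed in; nothing more can be done
None
```

The job is handed in at about 52 s: all four switches were pressed and their pins are up, the one that stayed locked is on the table, the three that sprang back stand upright in the tray, and the table is at home with the white mark at the red pointer; the judge's result was not shown.

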